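Load the die shaker, clamp it shut and set its strength

TASK

Load the shaker: put every wide-footed setting die from the bench into its box, leaving the slim ones and everything else on the bench where they are. Then shut the lid fully, next swing the clamp fully down onto it, and last of all set the strength lever in line with the pointer tab on the drum beside it.

Things in the scene. Friction and masses are not known exactly. Their poses are not given: they have to be found in the camera images.
- shaker: the shaker, a fixed grey machine, placed and turned differently each start: base plate 190 x 390 mm, 30 mm high, carrying an open loading box. Origin under the middle of the box at table height; its x points from the box's front wall (clamp side) to the rear wall (lid hinge), y towards the lever, z up. 'Its x, y' below are these axes
- box_in (a point): centre of the floor of the loading box, axes as the shaker. Inside 140 mm in x, 260 mm in y; walls 6 mm thick; floor 30 mm and rim 100 mm above the table
- lid (a joint): opening angle of the flat aluminium lid, rad: 0 shut on the rim, 1.57 upright; starts a little past upright (towards +x). Stiff hinge: stays at any angle; up to about 6 N near the free edge moves it. Plate 8 mm thick, 272 mm along the hinge, 152 mm from hinge to free edge
- lid_hinge (a point): middle of the lid's hinge line (mid-thickness of the plate), 104 mm above the table over the rear wall (its x = 76 mm); the line runs along its y. On the outer face is a round knob, 26 mm in diameter, 28 mm high, 122 mm from the hinge line and 85 mm to -y of the middle; the rest of that face is bare
- clamp (a joint): angle of the hold-down clamp arm, rad: 0 is fully down, the arm level with its rubber foot on the shut lid; grows as the arm swings up and out towards the shaker's -x, stop at 2.0. Stays where it is left; about 2 N at the grip moves it. Its bracket, 35 mm wide, stands on the front of the box to 146 mm above the table
- clamp_hinge (a point): pivot of the clamp arm, 136 mm above the table in front of the middle of the front wall (its x = -91 mm), axis along its y. At the arm's end, centred 85 mm from the pivot, a black crossbar grip: cylinder 24 mm in diameter, 30 mm long along y, flat ends to pinch; when down, its centre is 28 mm over the shut lid's top
- lever (a joint): angle of the shaking-strength lever, rad: 0 leans 45 degrees towards the shaker's -x, 0.785 is upright, 1.571 leans 45 degrees towards +x. Stays where it is left; about 1.5 N at the knob moves it
- lever_hinge (a point): pivot of the lever on the shaker's +y side, 80 mm above the table (its x = -40, y = 198 mm), axis along its y
- lever_knob (a point): centre of the black ball knob (26 mm in diameter) 95 mm from the pivot; the point's z axis points along the lever away from the pivot. Rod 10 mm thick. Beside the lever on the box side is a drum of 42 mm radius, same axis, its near face 24 mm from the lever's middle plane
- set_pointer (a joint): angle of the set pointer, same zero and direction as lever, so the lever is in line when the two are equal. Preset, differs each start; the robot cannot move it
- pointer_tip (a point): tip of the set pointer, a flat aluminium tab 24 mm wide sticking out radially over the rim of the drum, 61 mm from the same axis; the point's z axis points radially out
- wide1: WIDE die (to be loaded; between three and five are present): plain steel setting die standing on its foot: a hexagonal foot 46 mm across the flats and 20 mm high, and on it a round neck 26 mm in diameter and 40 mm tall (60 mm in all, about 380 g). Origin at the centre of its underside, z up along the neck
- wide2: WIDE die (to be loaded; between three and five are present): plain steel setting die standing on its foot: a hexagonal foot 46 mm across the flats and 20 mm high, and on it a round neck 26 mm in diameter and 40 mm tall (60 mm in all, about 380 g). Origin at the centre of its underside, z up along the neck
- wide3: WIDE die (to be loaded; between three and five are present): plain steel setting die standing on its foot: a hexagonal foot 46 mm across the flats and 20 mm high, and on it a round neck 26 mm in diameter and 40 mm tall (60 mm in all, about 380 g). Origin at the centre of its underside, z up along the neck
- wide4: WIDE die (to be loaded; between three and five are present): plain steel setting die standing on its foot: a hexagonal foot 46 mm across the flats and 20 mm high, and on it a round neck 26 mm in diameter and 40 mm tall (60 mm in all, about 380 g). Origin at the centre of its underside, z up along the neck
- wide5: WIDE die (to be loaded; between three and five are present): plain steel setting die standing on its foot: a hexagonal foot 46 mm across the flats and 20 mm high, and on it a round neck 26 mm in diameter and 40 mm tall (60 mm in all, about 380 g). Origin at the centre of its underside, z up along the neck
- slim1: SLIM die (leave): plain steel setting die standing on its foot: a hexagonal foot 32 mm across the flats and 20 mm high, and on it a round neck 26 mm in diameter and 40 mm tall (60 mm in all, about 250 g). Origin at the centre of its underside, z up along the neck
- slim2: SLIM die (leave): plain steel setting die standing on its foot: a hexagonal foot 32 mm across the flats and 20 mm high, and on it a round neck 26 mm in diameter and 40 mm tall (60 mm in all, about 250 g). Origin at the centre of its underside, z up along the neck
- slim3: SLIM die (leave): plain steel setting die standing on its foot: a hexagonal foot 32 mm across the flats and 20 mm high, and on it a round neck 26 mm in diameter and 40 mm tall (60 mm in all, about 250 g). Origin at the centre of its underside, z up along the neck
- oiler: white plastic oiler standing among the dies, 40 mm in diameter, 85 mm tall; origin at the centre of its underside; bystander
- awl: awl lying on the bench, wooden handle 30 mm thick, about 135 mm long; bystander
- hammer: hammer lying at the back; bystander
- brush: brush lying near the robot; bystander
- cup: dark steel cup of brass caps, 64 mm wide, 60 mm tall; bystander
There are look-alikes about, which are no part of the job. What is shaped like the wide2 but brown is not meant. What is shaped like the wide1 but pink is not meant.

How it is judged:
By the outcome, as a careful person would: the job done as asked, in the order asked, and still so for the second after the job is handed in, with the robot touching nothing.
Of wide1, wide2, wide3, wide4, wide5 only 3 to 5 are there at a start; the rules pass over those that are not, and their reading is None.
At some moment in a run one of wide1, wide2, wide3, wide4, wide5 may be knocked a few centimetres aside while the robot is not near it.
Once in a run the grip may slacken for a moment while it holds something.
It also fails if it takes over 210 s, if anything falls off the work surface, if the arm or the gripper's body presses on something with over 40 N, if the wrist force passes 120 N, or if a joint passes its speed limit or range.

ROBOT

A 6-joint arm with a two-finger parallel gripper is mounted at the origin on the work surface. World frame = base frame: x ahead of the robot, y to its left, z up, the work surface at z = 0. Lengths are in m, angles in rad, forces in N, time in s.
With the tool pointing down it reaches from about 0.35 to 0.775 m from the base axis. Payload 5.5 kg.
Tool frame: the origin (TCP) lies midway between the tips of the shut fingers; the grasp point (between the pads) lies 19 mm behind it (pinch_z is the distance from the TCP to the grasp point, in m); z points along the fingers, x is the direction in which the jaws open and shut, and the axes are right-handed (so a half turn about z gives the same grasp; the last joint's range is limited). The gripper opens to 85 mm and grips with 20 to 120 N. Pads are 22 mm wide; open, the fingers measure 114 mm over their backs; the gripper's body (76 mm by 85 mm) begins 54 mm behind the grasp point. The pads swing forward as they close: fully open they stand 13 mm farther back than shut.
Start: joints at [1.116, 0.313, 0.046, 1.304, 0, 1.431], TCP at [0.178, 0.547, 0.231] pointing down, gripper open.
Joint ranges: [-2.76, 2.76], [-0.86, 1.69], [-1.03, 1.26], [-2.2, 2.34], [-1.47, 1.5], [-3.14, 3.14]. Speed limits (rad/s): [2.57, 2.57, 3.14, 3.14, 3.14, 3.14].

INTERFACE

Orientations are given as a unit quaternion [w, x, y, z].
In Python, from workcell import get_state, read_camera, camera_info, hand_in, trace, pinch_z gives the robot as it stands. The module is installed in compiled form; this text tells all that it offers.
- The arm moves only by the tool arm_command, never from a script. Its argument "steps" is text: rows parted by semicolons, each of 4 numbers parted by spaces: the shift along the world's x, y, z in mm, then the turn about the world's z in rad. In form: tx ty tz spin; .... A call has 1 to 20 rows; each row is the pose to reach, as a shift and turn from the pose measured when the call began; what a row does not reach only later rows make up. A row lasts 1/8 s, in which the tool goes at most 62.5 mm and 10.7 degrees, less where a joint would pass 70% of its speed; a pose out of reach is approached as far as the arm can. A call with a gripper value outside its range is refused whole. "fingers" is the gripper command: -1 is shut, 1 is fully open, values between are in proportion, set as the call begins (left out, the last holds). The fingers move at their own pace and stop on an object; "newtons" is the grip in N (left out, the last holds). Time passes only in rows, so rows that repeat a pose let the fingers close. It gives the time, the measured TCP pose, the force and the opening at its end, in the units of the state.
- get_state(): the state, without advancing time (a new reading comes with each control period).
- read_camera(name): name is "scene" or "top" or "wrist"; returns the picture (384x512x3 uint8, red, green, blue); there is no depth.
- camera_info(name): a dict with "mtx" (3x3 intrinsics, pixels), "R" (3x3) and "t" (3): a world point X has camera coordinates R X + t. Camera axes: x right, y down, z forward; pixel columns grow to the right and rows downward; lengths in m; the calibration is good to about 2 mm. A picture is of the moment at which its call begins: read the wrist's pose just before it. camera_info takes no time and is no camera call; for the wrist camera it gives the pose at the moment of the call.
- hand_in(): hands the job in, once; it reports no verdict.
Trained networks look in the newest picture that a camera, given by its name, has taken for a name from the list of things; names that differ only in an ending like _2 or _b are one class to them, and where a whole thing is asked for, a point or a joint stands for the part that bears it (a point fixed in the world has none). Each returns a list of dicts, best first, with "score" (0 to 1); they miss things now and then, are a little off and sometimes report something else, mostly with a low value. They report only what shows in the picture. A call takes as long as a camera call. They do not tell look-alikes from the thing itself.
- trace(camera, name): "mask" (384x512 bool, what is visible of it) and "box" ([left, top, width, height] in pixels, round what is visible of it).
The state is a dict: "clock": time; "joint_pos": joint angles; "qvel": joint speeds; "tau": joint torques, N m; "tcp_pos": TCP position; "orientation": TCP orientation; "wrist_force": force on the tool from outside, world axes, zero at the start; "ft_torque": the same for the moment, N m; "finger_gap": finger opening in m.
Only numpy, scipy, OpenCV 4.12 (cv2) and the standard library are available. Lean on these libraries where they do the work, as an engineer would, in place of code of your own. Each camera call takes 0.05 s, during which the arm holds its last target.

## Working session

There is one attempt and no reset: what is moved stays moved. The work goes in short steps, Python scripts to look and compute and a tool call to move; the robot and the scene stay as the last step left them, time stands still between calls to the robot, and variables do not carry over. Pictures are saved under pics/ and viewed, and the job is handed in when it is done.

Besides the shell and the picture viewer there is one more tool, called after "Call:" by a JSON object that holds its "api" and its "payload", one argument or row to a line. arm_command: Moves the arm, as the interface text tells. Its arguments: {"type":"object","properties":{"steps":{"type":"string"},"fingers":{"type":"number"},"newtons":{"type":"number"}},"required":["steps"]}

```bash
mkdir -p pics; ls; python3 - <<'E'
from workcell import *
import cv2
print(get_state()); print(pinch_z if not callable(pinch_z) else pinch_z())
for n in ("scene","top","wrist"):
    im=read_camera(n); cv2.imwrite(f"pics/a_{n}.png",im[:,:,::-1])
    c=camera_info(n); print(n,c)
E
```

```text
pics
{'clock': 0.0, 'joint_pos': array([1.11640062e+00, 3.14024695e-01, 4.49616605e-02, 1.30361996e+00,
       2.38229727e-05, 1.43118715e+00]), 'qvel': array([ 0.00105043, -0.00011107,  0.00130042, -0.00158945, -0.00012146,
       -0.001521  ]), 'tau': array([ 1.45755250e-03, -4.80623102e+01,  2.98534244e+01,  1.90501084e-02,
       -1.17080031e-04,  8.57524356e-06]), 'tcp_pos': array([0.17780135, 0.5462651 , 0.23038799]), 'orientation': array([ 4.32102176e-04,  8.09200949e-01,  5.87531219e-01, -8.38633812e-04]), 'wrist_force': array([-0.20177369, -0.13451394,  0.15520173]), 'ft_torque': array([-0.05403438,  0.05300222, -0.01580652]), 'finger_gap': 0.08540157356978592}
0.0187
scene {'mtx': array([[419.13747915,   0.        , 258.68621626],
       [  0.        , 419.13747915, 192.436653  ],
       [  0.        ,   0.        ,   1.        ]]), 'R': array([[ 0.10414684,  0.9944549 ,  0.01459096],
       [ 0.63927542, -0.0556967 , -0.76695816],
       [-0.76189263,  0.08920391, -0.6415312 ]]), 't': array([-0.01053324, -0.26802653,  1.72410632])}
top {'mtx': array([[350.68711633,   0.        , 257.83440178],
       [  0.        , 350.68711633, 192.0435568 ],
       [  0.        ,   0.        ,   1.        ]]), 'R': array([[ 0.01556075, -0.9998192 ,  0.01092828],
       [-0.98021158, -0.01741087, -0.1971855 ],
       [ 0.19734012, -0.00764368, -0.98030528]]), 't': array([-0.05958575,  0.5139106 ,  0.99346649])}
wrist {'mtx': array([[319.36143618,   0.        , 255.19511933],
       [  0.        , 319.36143618, 184.08100284],
       [  0.        ,   0.        ,   1.        ]]), 'R': array([[ 0.30965429,  0.95084531, -0.0027236 ],
       [ 0.91720399, -0.29794091,  0.26451477],
       [ 0.25070116, -0.08440623, -0.96437779]]), 't': array([-0.57375578, -0.03403629,  0.3794983 ])}
```

```bash
python3 - <<'E'
import cv2
for n in ("scene","top","wrist"):
    im=cv2.imread(f"pics/a_{n}.png"); cv2.imwrite(f"pics/a_{n}_big.png",cv2.resize(im,(768,576),interpolation=cv2.INTER_CUBIC))
E
```

```text
(no output)
```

View pics/a_scene_big.png

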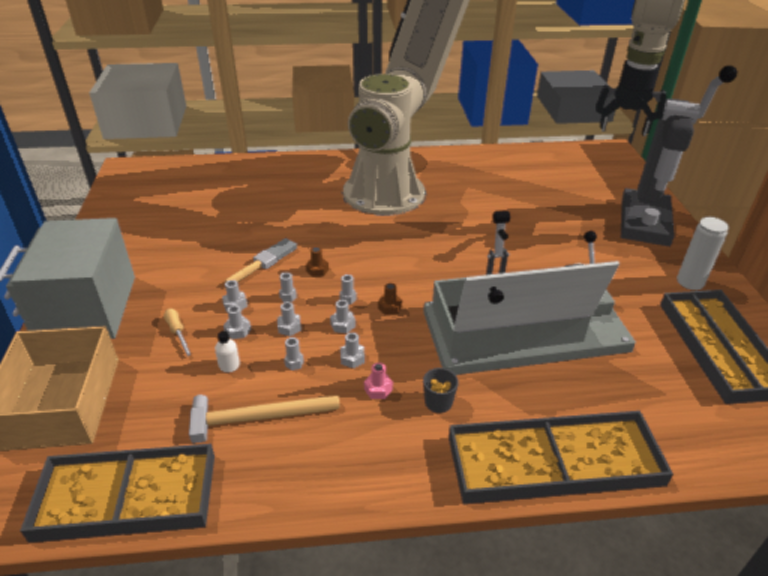

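View pics/a_top_big.png

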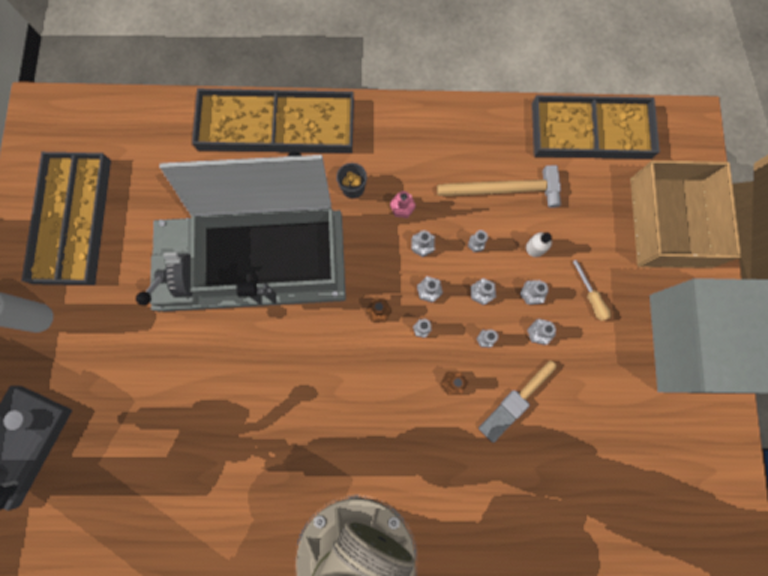

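View pics/a_wrist_big.png

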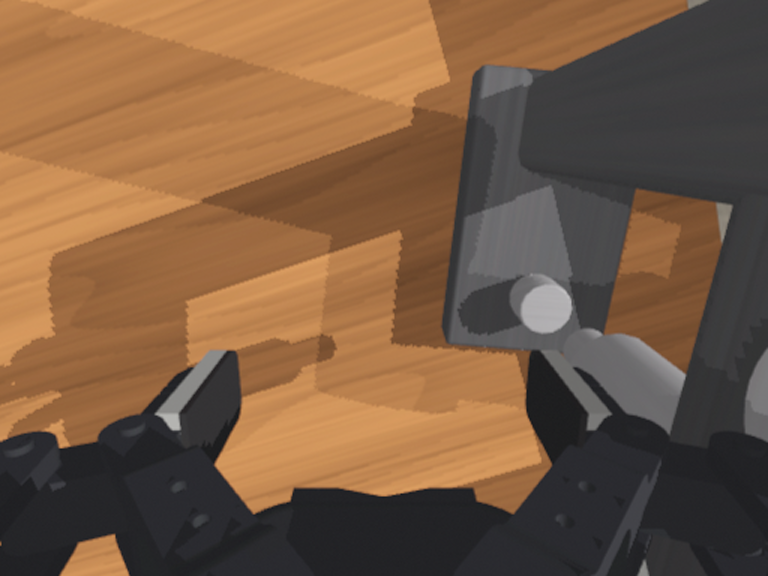

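The scene view shows the shaker on the right with its lid up, and a grid of dies at about (230–350, 285–350). In the top view there are 8 steel dies at (423–542, 240–340). The oiler is at (540,243), and there are brown and pink look-alikes.

```bash
cat > h.py <<'E'
import numpy as np, cv2
from workcell import *
def P(c):
    c=camera_info(c) if isinstance(c,str) else c
    return np.array(c["mtx"]),np.array(c["R"]),np.array(c["t"])
def proj(c,X):
    K,R,t=P(c); X=np.atleast_2d(X); p=(K@(R@X.T+t[:,None])).T; return p[:,:2]/p[:,2:]
def ray(c,uv):
    K,R,t=P(c); d=R.T@np.linalg.inv(K)@np.array([uv[0],uv[1],1.]); o=-R.T@t; return o,d/np.linalg.norm(d)
def atz(c,uv,z):
    o,d=ray(c,uv); return o+d*(z-o[2])/d[2]
def tri(obs):
    A=np.zeros((3,3));b=np.zeros(3)
    rs=[ray(c,uv) for c,uv in obs]
    for o,d in rs:
        M=np.eye(3)-np.outer(d,d);A+=M;b+=M@o
    X=np.linalg.solve(A,b); return X,max(np.linalg.norm((np.eye(3)-np.outer(d,d))@(X-o)) for o,d in rs)
def shot(n,tag,crop=None,s=None):
    im=read_camera(n)[:,:,::-1].copy()
    cv2.imwrite(f"pics/{tag}_raw.png",im)
    if crop is not None: x0,y0,x1,y1=crop; im=im[y0:y1,x0:x1]
    s=s or min(800/im.shape[1],600/im.shape[0])
    cv2.imwrite(f"pics/{tag}.png",cv2.resize(im,None,fx=s,fy=s,interpolation=cv2.INTER_CUBIC)); return im
E
python3 - <<'E'
from h import *
for cam in("top","scene"):
    im=read_camera(cam)
    for nm in("wide1","slim1","oiler","lid","clamp","lever","lever_knob","set_pointer","shaker"):
        for d in trace(cam,nm):
            m=d["mask"]; ys,xs=np.nonzero(m)
            col=im[m].mean(0).astype(int)
            print(cam,nm,round(d["score"],2),np.round(d["box"],1),m.sum(),"c",round(xs.mean(),1),round(ys.mean(),1),col, np.round(atz(cam,(xs.mean(),ys.mean()),.03),3)[:2])
shot("top","t1",(260,140,400,270)); shot("scene","s1",(130,170,280,260)); shot("scene","s2",(270,130,440,260)); shot("top","t2",(80,90,240,220))
E
```

```text
top wide1 0.78 [260.9 133.3  15.7  11.1] 179 c 267.8 136.6 [152  89 106] [ 0.697 -0.08 ]
top wide1 0.75 [313.1 185.2  19.9  23.6] 236 c 321.3 194.5 [141 136 137] [ 0.515 -0.244]
top wide1 0.74 [293.4 248.4  20.   16.5] 249 c 302.4 254.9 [111  74  50] [ 0.333 -0.185]
top wide1 0.72 [346.7 185.7  15.7  17.7] 204 c 355.6 195.0 [140 139 142] [ 0.515 -0.349]
top wide1 0.67 [275.6 184.9  19.7  17.2] 220 c 285.6 192.7 [143 138 140] [ 0.519 -0.136]
top wide1 0.65 [244.9 201.9  18.6  13.2] 201 c 252.2 207.0 [93 62 41] [ 0.473 -0.035]
top wide1 0.53 [353.3 214.6  20.1  17.2] 233 c 361.1 221.1 [145 142 145] [ 0.436 -0.362]
top wide1 0.49 [273.6 154.5  13.9  14.7] 199 c 281.3 162.5 [137 134 136] [ 0.614 -0.122]
top wide1 0.47 [379.6 172.4  27.7  40.2] 220 c 396.7 199.0 [192 159 120] [ 0.505 -0.474]
top slim1 0.55 [318.2 221.1  15.    8.2] 132 c 323.7 225.3 [137 131 131] [ 0.421 -0.25 ]
top slim1 0.42 [314.2 156.3  11.2  11. ] 81 c 317.6 161.0 [126 125 129] [ 0.621 -0.235]
top oiler 0.7 [351.7 158.   17.5  14.2] 219 c 358.2 162.8 [157 148 143] [ 0.617 -0.361]
top oiler 0.3 [352.5 216.7  18.6  13.
[... 2226 characters left out ...]
83.7   7.4  17.7] 141 c 231.3 192.0 [122 116 115] [ 0.442 -0.125]
scene lid 0.78 [302.3 176.6 107.6  46.1] 3550 c 354.4 197.2 [106 104 101] [0.502 0.266]
scene lid 0.55 [144.8 223.3  17.8  26.5] 322 c 150.8 235.4 [157 146 139] [ 0.616 -0.366]
scene clamp 0.51 [327.9 141.3  13.   29.3] 241 c 333.2 153.3 [69 60 57] [0.254 0.258]
scene lever 0.55 [186.9 185.7  11.3  17.5] 171 c 190.9 191.6 [122 115 113] [ 0.429 -0.255]
scene lever_knob 0.27 [151.9 158.9  46.3  27.1] 395 c 177.5 171.7 [163 146 126] [ 0.318 -0.303]
scene set_pointer 0.27 [150.6 158.5  49.5  26.9] 456 c 176.6 172.4 [162 142 121] [ 0.322 -0.306]
scene shaker 0.83 [284.5 139.9 136.3 111.9] 8305 c 349.3 209.1 [96 94 90] [0.557 0.235]
```

View pics/t1.png

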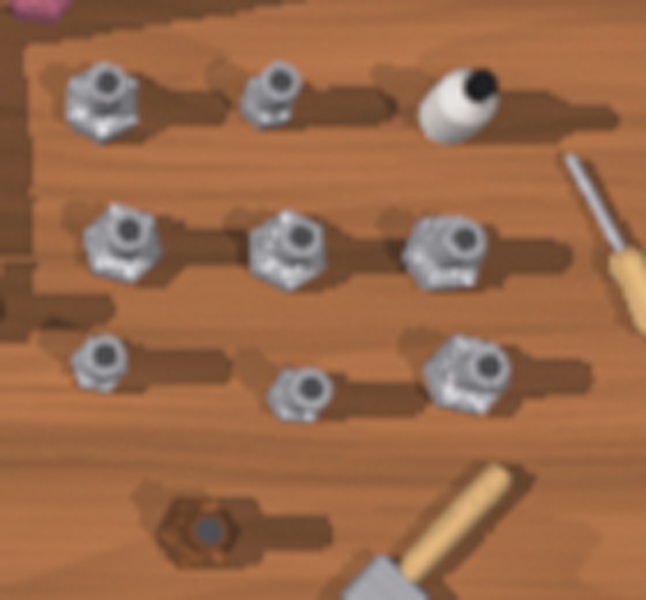

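View pics/s1.png

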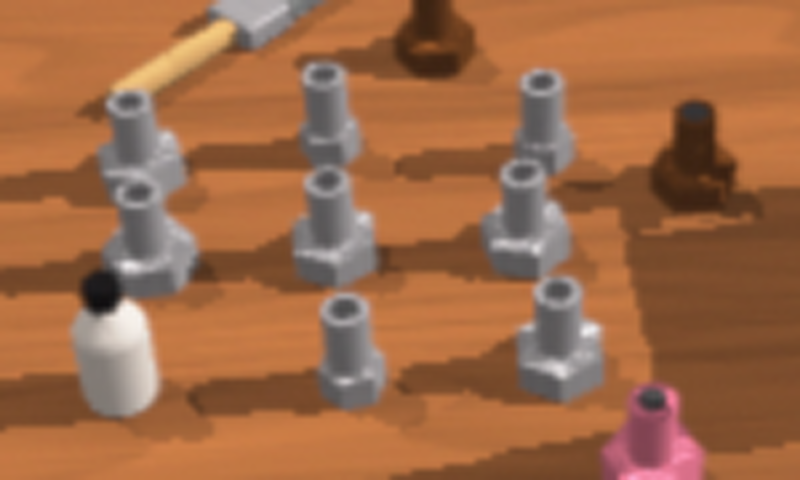

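View pics/s2.png

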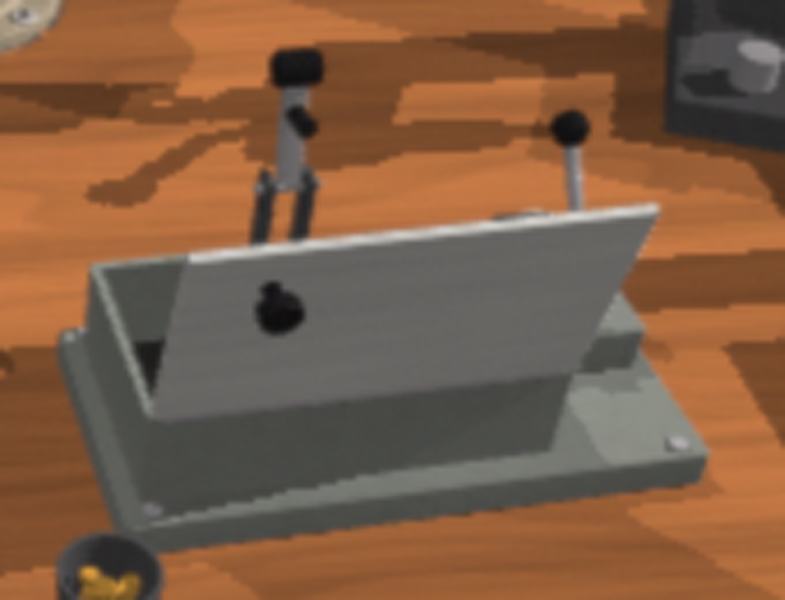

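View pics/t2.png

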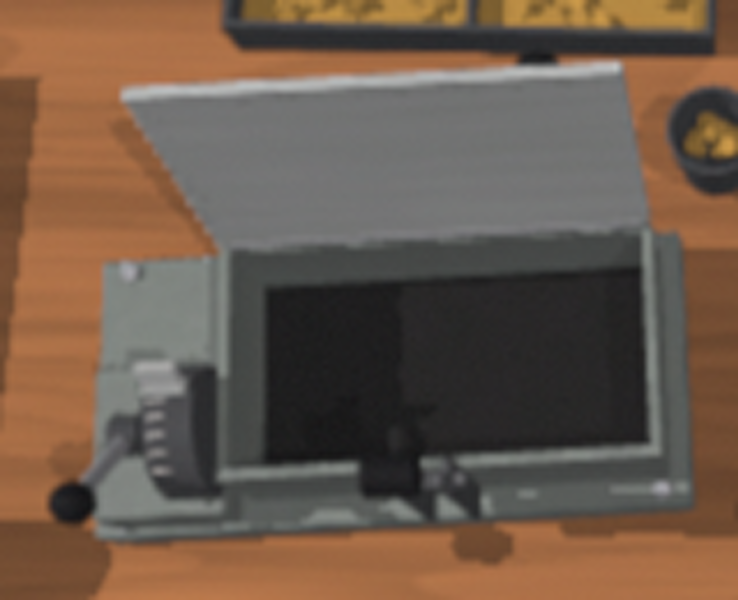

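All five wide dies and three slim ones show clearly: wide ones at t1 (108,82), (129,230), (302,237), (465,240), (488,367). Next I'll triangulate the neck tops and fit the shaker pose.

```bash
python3 - <<'E'
from h import *
from scipy.optimize import least_squares
T=lambda u,s,o:((u[0]+.5)/s-.5+o[0],(u[1]+.5)/s-.5+o[1])
t1=dict(A=(108,82),B=(281,80),D=(129,230),E=(302,237),F=(465,240),G=(105,355),H=(312,388),I=(488,367))
s1=dict(A=(559,291),D=(524,172),E=(328,181),F=(139,192),I=(131,100),B=(346,309),H=(325,73),G=(541,82))
for k in t1:
    a=T(t1[k],600/130,(260,140)); b=T(s1[k],800/150,(130,170))
    X,e=tri([("top",a),("scene",b)]); print(k,np.round(X,4),round(e*1e3,1),"z06 top",np.round(atz("top",a,.06)[:2],4),"scene",np.round(atz("scene",b,.06)[:2],4))
s=600/130;o=(80,90)
obs=[((-76,-136,100),(662,455)),((-76,136,100),(220,478)),((76,-136,100),(650,228))]
s2=800/170
def W(p,q): 
    c,si=np.cos(q[2]),np.sin(q[2]); p=np.array(p)/1000.; return np.array([q[0]+c*p[0]-si*p[1],q[1]+si*p[0]+c*p[1],p[2]])
sc=[((76,-136,100),(152,417)),((-76,-136,100),(93,267))]
def f(q):
    r=[]
    for p,u in obs: r+=list(proj("top",W(p,q))[0]-T(u,s,o))
    for p,u in sc: r+=list(proj("scene",W(p,q))[0]-T(u,785/170,(270,130)))
    return r
R=least_squares(f,[.6,.23,0]); q=R.x; print(q,np.round(R.fun,1))
for nm,p in dict(cl=(-91,0,136),lev=(-40,198,80),hin=(76,0,104),box=(0,0,30)).items(): print(nm,np.round(W(p,q),4))
for cam in("top","scene"):
    im=cv2.imread("pics/t2_raw.png" if cam=="top" else "pics/s2_raw.png")
    im=cv2.resize(im,None,fx=4,fy=4,interpolation=cv2.INTER_CUBIC)
    def L(a,b,c):
        u=proj(cam,W(a,q))[0];v=proj(cam,W(b,q))[0]
        cv2.line(im,tuple(int(4*x+1.5) for x in u),tuple(int(4*x+1.5) for x in v),c,1)
    for sx in(1,-1):
        L((sx*76,-136,100),(sx*76,136,100),(0,0,255)); L((sx*95,-136,30),(sx*95,136,30),(255,0,0))
        L((-76,sx*136,100),(76,sx*136,100),(0,0,255)); L((-70,sx*130,30),(70,sx*130,30),(0,255,0))
    L((-40,198,80),(-40-67,198,80+67),(0,255,255)); L((-91,0,136),(-91,0,221),(0,255,255))
    x0,y0=((80,90) if cam=="top" else (270,130))
    cv2.imwrite(f"pics/ov_{cam}.png",im[4*y0:4*y0+560,4*x0:4*x0+720])
E
```

```text
A [ 0.6215 -0.1253  0.0591] 0.0 z06 top [ 0.6212 -0.1252] scene [ 0.6224 -0.1254]
B [ 0.625  -0.2388  0.059 ] 0.0 z06 top [ 0.6247 -0.2386] scene [ 0.626  -0.2388]
D [ 0.5227 -0.1392  0.059 ] 0.2 z06 top [ 0.5225 -0.1389] scene [ 0.5238 -0.1394]
E [ 0.5202 -0.2503  0.0586] 0.0 z06 top [ 0.5199 -0.25  ] scene [ 0.5219 -0.2502]
F [ 0.5202 -0.3556  0.0584] 0.2 z06 top [ 0.5198 -0.3549] scene [ 0.522  -0.3555]
G [ 0.4417 -0.1245  0.0588] 0.8 z06 top [ 0.4416 -0.1236] scene [ 0.4431 -0.1254]
H [ 0.4229 -0.254   0.0597] 0.2 z06 top [ 0.4229 -0.2542] scene [ 0.4233 -0.2538]
I [ 0.4382 -0.3667  0.0591] 0.4 z06 top [ 0.4381 -0.3661] scene [ 0.4391 -0.3669]
[0.57964617 0.19024765 0.07366732] [-0.2  0.2 -0.8  0.5  0.4 -1.3 -0.4  0.5 -0.4 -1.2]
cl [0.4889 0.1835 0.136 ]
lev [0.5252 0.3848 0.08  ]
hin [0.6554 0.1958 0.104 ]
box [0.5796 0.1902 0.03  ]
```

View pics/ov_top.png

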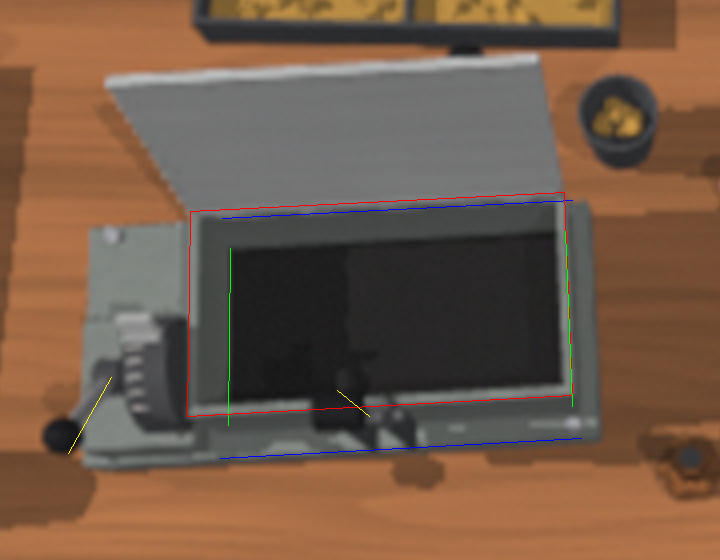

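View pics/ov_scene.png

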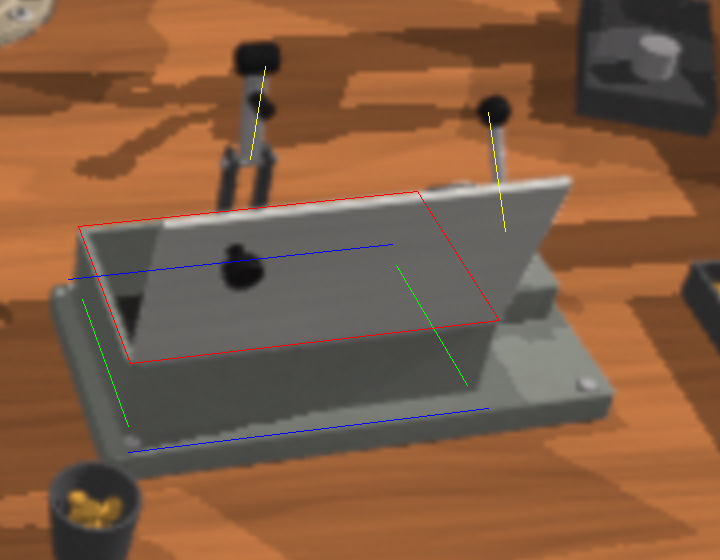

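Heights come out at 58–60 mm against the stated 60, and the shaker fit residuals are about 1 px, so both are good. I'll go to a hover over die A with the jaws turned along the shaker's x.

Call:
{"api": "arm_command", "payload": {
  "steps": "0 0 60 0; 50 -76 70 -0.15; 85 -130 70 -0.3; 120 -180 70 -0.45; 160 -240 70 -0.6; 195 -295 70 -0.75; 230 -350 70 -0.9; 265 -400 70 -1.05; 300 -455 70 -1.183; 335 -508 70 -1.183; 370 -560 70 -1.183; 405 -615 40 -1.183; 444 -672 -10 -1.183; 444 -672 -90 -1.183; 444 -672 -110 -1.183; 444 -672 -110 -1.183; 444 -672 -110 -1.183",
  "fingers": 0.3,
  "newtons": 60
}}

```text
clock: 3.48
tcp_pos: [0.6205, -0.1254, 0.1186]
orientation: [-0.001, 0.999, 0.036, -0.002]
wrist_force: [-0.3, -0.2, 0.5]
finger_gap: 0.0553
```

```bash
python3 - <<'E'
from h import *
s=get_state(); print(s["clock"],s["tcp_pos"],s["orientation"],s["finger_gap"],s["joint_pos"])
shot("wrist","w1"); shot("top","t3",(260,140,400,270))
E
```

```text
3.475 [ 0.62053941 -0.12541205  0.11858754] [-9.18700864e-04  9.99352547e-01  3.58895285e-02 -2.36334383e-03] 0.055304976858058824 [-3.26140663e-01  4.79670829e-01  1.47446959e-02  1.11094126e+00
  4.41932180e-05  1.17286085e+00]
```

View pics/w1.png

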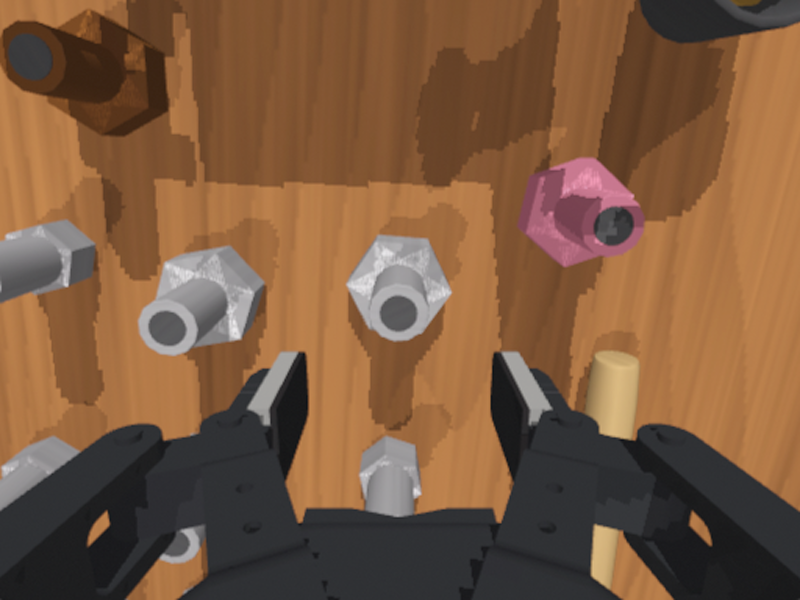

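View pics/t3.png

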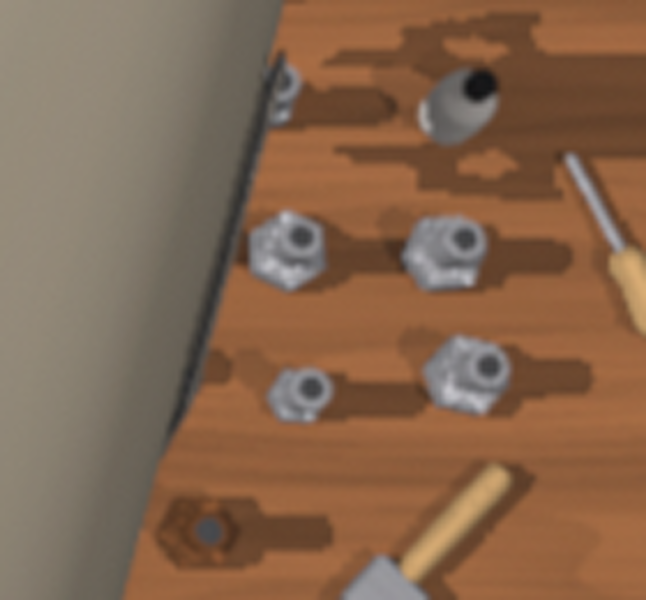

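The wrist view shows die A's neck top at (398,313), centred between the fingers. I'll check its position with the wrist calibration.

```bash
python3 - <<'E'
from h import *
s=800/512
for u in((398,313),(168,326)): print(atz("wrist",((u[0]+.5)/s-.5,(u[1]+.5)/s-.5),.06))
E
```

```text
[ 0.62129259 -0.12586165  0.06      ]
[ 0.52189852 -0.13908059  0.06      ]
```

Call:
{"api": "arm_command", "payload": {
  "steps": "1 0 -45 0; 1 0 -80 0; 1 0 -92 0; 1 0 -92 0; 1 0 -92 0"
}}

```text
clock: 4.2
tcp_pos: [0.6249, -0.1254, 0.0325]
orientation: [0.001, 0.999, 0.037, 0.002]
wrist_force: [-0.1, 0.0, 0.4]
finger_gap: 0.0556
```

Call:
{"api": "arm_command", "payload": {
  "steps": "0 0 0 0; 0 0 0 0; 0 0 0 0; 0 0 0 0; 0 0 0 0; 0 0 50 0; 0 0 100 0; 0 0 100 0",
  "fingers": -1,
  "newtons": 70
}}

```text
clock: 5.2
tcp_pos: [0.628, -0.1264, 0.1375]
orientation: [0.002, 0.999, 0.037, 0.006]
wrist_force: [0.7, -0.3, -3.8]
finger_gap: 0.024
```

Call:
{"api": "arm_command", "payload": {
  "steps": "0 0 45 0; -10 60 45 0; -20 115 45 0; -33 170 45 0; -33 221 45 0; -33 221 45 0; -33 221 45 0; -33 221 45 0"
}}

```text
clock: 6.2
tcp_pos: [0.5948, 0.0934, 0.1817]
orientation: [0.002, 0.999, 0.036, 0.006]
wrist_force: [0.4, -0.3, -4.1]
finger_gap: 0.0238
```

```bash
python3 - <<'E'
from h import *
s=get_state(); print(s["clock"],s["tcp_pos"],s["orientation"],s["finger_gap"],s["wrist_force"])
shot("wrist","w2"); shot("top","t4")
E
```

```text
6.2 [0.59483033 0.09341236 0.18166148] [0.0023474  0.99933692 0.03588601 0.00569192] 0.023766823751583545 [ 0.35836028 -0.32068927 -4.07493233]
```

View pics/w2.png

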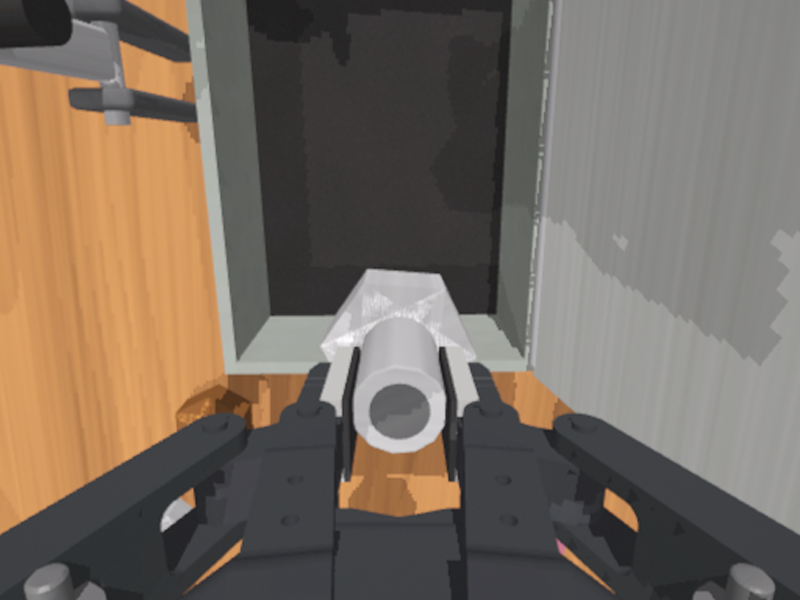

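View pics/t4.png

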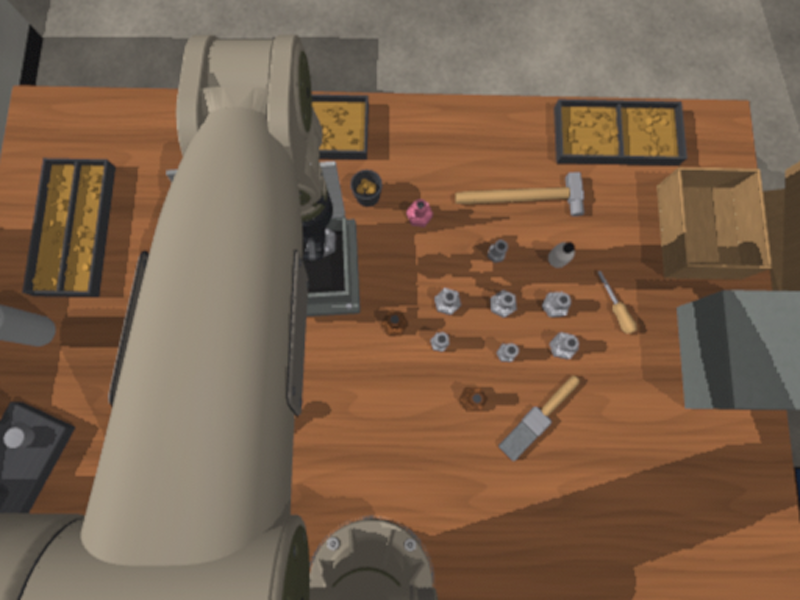

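The wrist view shows the die held over the box, with the near rim corners at (232,372) and (530,370). I'll use those corners to check the box pose.

```bash
python3 - <<'E'
from h import *
s=800/512
q=[.57965,.19025,.07367]; c,n=np.cos(q[2]),np.sin(q[2])
for u in((230,374),(532,372),(265,315),(497,315),(250,0),(510,0)):
  for z in (.1,.03):
    X=atz("wrist",((u[0]+.5)/s-.5,(u[1]+.5)/s-.5),z); d=X[:2]-q[:2]
    print(u,z,np.round(X,4),"shaker",np.round([c*d[0]+n*d[1],-n*d[0]+c*d[1]],4))
E
```

```text
(230, 374) 0.1 [0.5157 0.0487 0.1   ] shaker [-0.0742 -0.1364]
(230, 374) 0.03 [0.4932 0.0138 0.03  ] shaker [-0.0992 -0.1696]
(532, 372) 0.1 [0.6635 0.0595 0.1   ] shaker [ 0.074  -0.1365]
(532, 372) 0.03 [0.687 0.028 0.03 ] shaker [ 0.0951 -0.1697]
(265, 315) 0.1 [0.5327 0.0804 0.1   ] shaker [-0.0549 -0.1061]
(265, 315) 0.03 [0.5156 0.0553 0.03  ] shaker [-0.0739 -0.1298]
(497, 315) 0.1 [0.6425 0.0878 0.1   ] shaker [ 0.0552 -0.1068]
(497, 315) 0.03 [0.6596 0.0651 0.03  ] shaker [ 0.0705 -0.1307]
(250, 0) 0.1 [0.5269 0.2135 0.1   ] shaker [-0.0509  0.0271]
(250, 0) 0.03 [0.5079 0.23   0.03  ] shaker [-0.0687  0.0449]
(510, 0) 0.1 [0.6311 0.2213 0.1   ] shaker [0.0536 0.0272]
(510, 0) 0.03 [0.6446 0.2402 0.03  ] shaker [0.0684 0.045 ]
```

Call:
{"api": "arm_command", "payload": {
  "steps": "0 1 -60 0; 0 1 -100 0; 0 1 -116 0; 0 1 -119 0; 0 1 -121 0; 0 1 -122 0"
}}

```text
clock: 7.05
tcp_pos: [0.5957, 0.0939, 0.063]
orientation: [0.003, 0.999, 0.035, 0.007]
wrist_force: [-7.1, -1.4, 12.0]
finger_gap: 0.0238
```

Call:
{"api": "arm_command", "payload": {
  "steps": "0 0 0 0; 0 0 0 0; 0 0 0 0; 0 0 30 0; 0 0 90 0; 0 0 125 0",
  "fingers": 0.25
}}

```text
clock: 7.8
tcp_pos: [0.5968, 0.094, 0.191]
orientation: [0.003, 0.999, 0.036, 0.009]
wrist_force: [1.4, -0.1, -0.6]
finger_gap: 0.0533
```

```bash
python3 - <<'E'
from h import *
s=get_state(); print(s["clock"],s["tcp_pos"],s["orientation"],s["finger_gap"],s["wrist_force"])
shot("wrist","w3")
E
```

```text
7.8 [0.59681913 0.09399615 0.19095675] [0.00263529 0.99932602 0.03554138 0.00879659] 0.053311649656877236 [ 1.36204691 -0.14726895 -0.57134052]
```

View pics/w3.png

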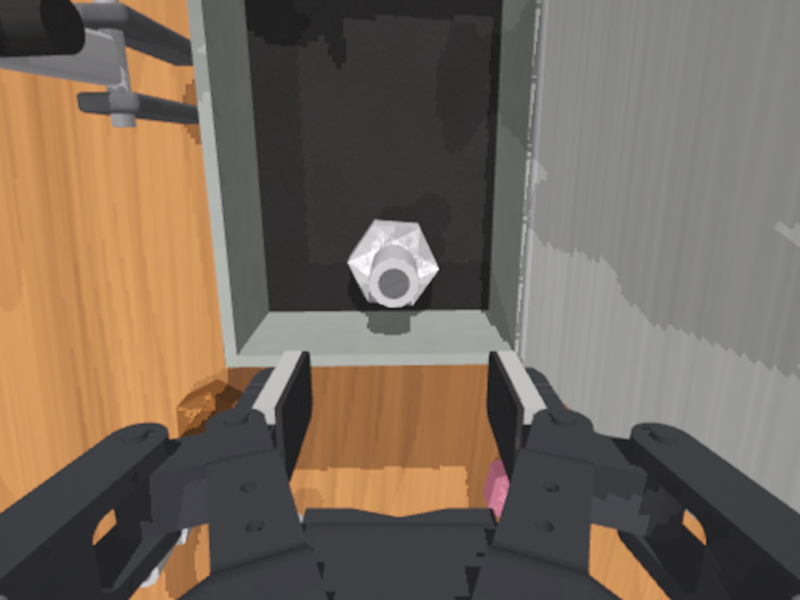

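Die A stands upright in the box at (393,285). Next is die D.

Call:
{"api": "arm_command", "payload": {
  "steps": "-15 -55 0 0; -30 -110 0 0; -50 -165 0 0; -75 -220 -20 0; -75 -233 -60 0; -75 -233 -75 0; -75 -233 -75 0; -75 -233 -75 0"
}}

```text
clock: 8.85
tcp_pos: [0.5248, -0.1382, 0.1217]
orientation: [0.003, 0.999, 0.036, 0.013]
wrist_force: [0.6, -0.0, -0.0]
finger_gap: 0.0537
```

```bash
cat > look.py <<'E'
from h import *
import sys
s=get_state(); print(s["clock"],np.round(s["tcp_pos"],4),np.round(s["orientation"],4),round(s["finger_gap"],4),np.round(s["wrist_force"],1))
tag=sys.argv[1]
shot("wrist",tag)
# dies' neck tops: grey circle search via trace
s=800/512
print("h06:",[ (u,v,np.round(atz("wrist",((u+.5)/s-.5,(v+.5)/s-.5),.06)[:2],3).tolist()) for u in (300,400,500) for v in (300,330,360)])
E
python3 look.py w4
```

```text
8.85 [ 0.5248 -0.1382  0.1217] [0.0029 0.9993 0.0364 0.0127] 0.0537 [ 0.6 -0.  -0. ]
h06: [(300, 300, [0.483, -0.136]), (300, 330, [0.484, -0.15]), (300, 360, [0.484, -0.164]), (400, 300, [0.526, -0.133]), (400, 330, [0.527, -0.147]), (400, 360, [0.528, -0.161]), (500, 300, [0.569, -0.131]), (500, 330, [0.571, -0.144]), (500, 360, [0.573, -0.158])]
```

View pics/w4.png

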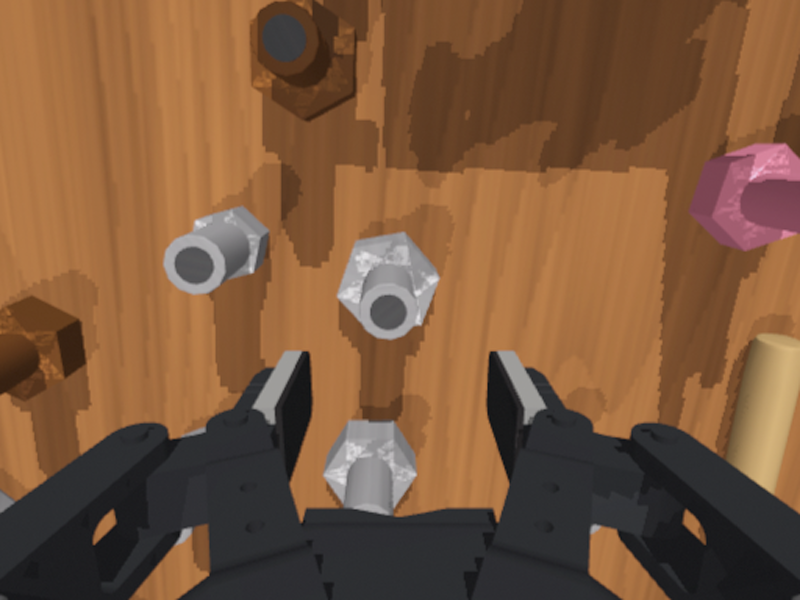

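Die D's neck top is at (387,311), which maps to (0.521, -0.1385).

Call:
{"api": "arm_command", "payload": {
  "steps": "-5 0 -50 0; -5 0 -85 0; -5 0 -98 0; -5 0 -98 0; -5 0 -98 0"
}}

```text
clock: 9.52
tcp_pos: [0.5216, -0.1387, 0.0256]
orientation: [0.004, 0.999, 0.037, 0.014]
wrist_force: [-0.5, 0.5, 0.4]
finger_gap: 0.0531
```

Call:
{"api": "arm_command", "payload": {
  "steps": "0 0 0 0; 0 0 0 0; 0 0 0 0; 0 0 0 0; 0 0 60 0; 0 0 120 0; 0 0 155 0; 5 55 155 0; 15 110 155 0; 25 165 155 0; 35 220 155 0; 43 280 155 0; 43 280 155 0; 43 280 155 0",
  "fingers": -1
}}

```text
clock: 11.28
tcp_pos: [0.564, 0.1413, 0.1802]
orientation: [0.004, 0.999, 0.037, 0.014]
wrist_force: [-0.0, -1.1, -3.0]
finger_gap: 0.0243
```

```bash
python3 look.py w5
```

```text
11.275 [0.564  0.1413 0.1802] [0.004  0.9992 0.0371 0.0137] 0.0243 [-0.  -1.1 -3. ]
h06: [(300, 300, [0.514, 0.124]), (300, 330, [0.514, 0.106]), (300, 360, [0.514, 0.088]), (400, 300, [0.568, 0.127]), (400, 330, [0.57, 0.11]), (400, 360, [0.571, 0.092]), (500, 300, [0.624, 0.131]), (500, 330, [0.626, 0.113]), (500, 360, [0.628, 0.095])]
```

View pics/w5.png

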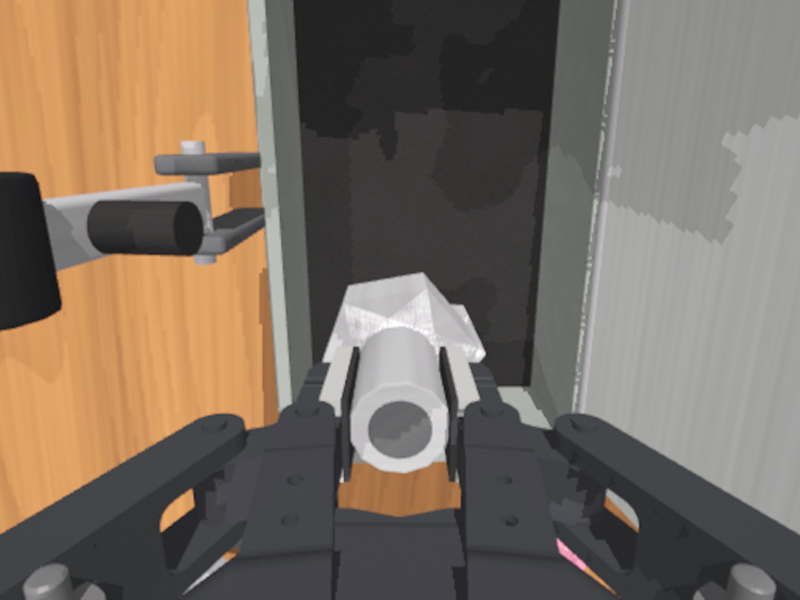

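Call:
{"api": "arm_command", "payload": {
  "steps": "0 0 -60 0; 0 0 -100 0; 0 0 -116 0; 0 0 -121 0; 0 0 -123 0; 0 0 -124 0"
}}

```text
clock: 12.08
tcp_pos: [0.5655, 0.1406, 0.0579]
orientation: [0.004, 0.999, 0.036, 0.015]
wrist_force: [0.3, -0.5, -2.9]
finger_gap: 0.0244
```

Call:
{"api": "arm_command", "payload": {
  "steps": "0 0 -2 0; 0 0 -2 0; 0 0 -1 0; 0 0 30 0; 0 0 90 0; 0 0 130 0; -5 -60 130 0; -10 -120 130 0; -20 -180 130 0; -30 -240 130 0; -46 -300 130 0; -46 -355 110 0; -46 -391 63 0; -46 -391 63 0; -46 -391 63 0",
  "fingers": 0.25
}}

```text
clock: 13.95
tcp_pos: [0.5194, -0.2502, 0.1213]
orientation: [0.004, 0.999, 0.036, 0.015]
wrist_force: [-0.2, -0.4, 0.1]
finger_gap: 0.0534
```

```bash
python3 look.py w6; python3 -c "
from h import *
shot('top','t6')"
```

```text
13.95 [ 0.5194 -0.2502  0.1213] [0.0037 0.9992 0.0362 0.0153] 0.0534 [-0.2 -0.4  0.1]
h06: [(300, 300, [0.479, -0.248]), (300, 330, [0.479, -0.262]), (300, 360, [0.479, -0.276]), (400, 300, [0.521, -0.245]), (400, 330, [0.522, -0.259]), (400, 360, [0.523, -0.273]), (500, 300, [0.564, -0.242]), (500, 330, [0.566, -0.256]), (500, 360, [0.568, -0.27])]
```

View pics/w6.png

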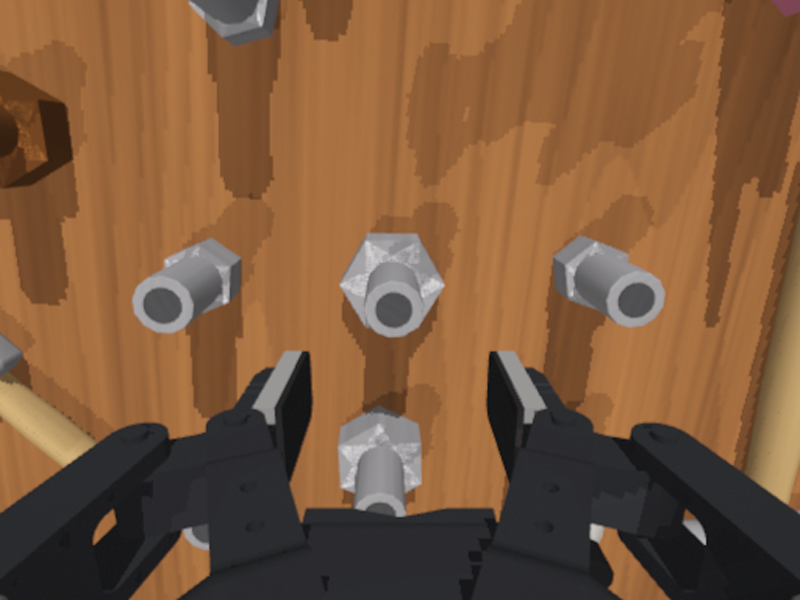

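View pics/t6.png

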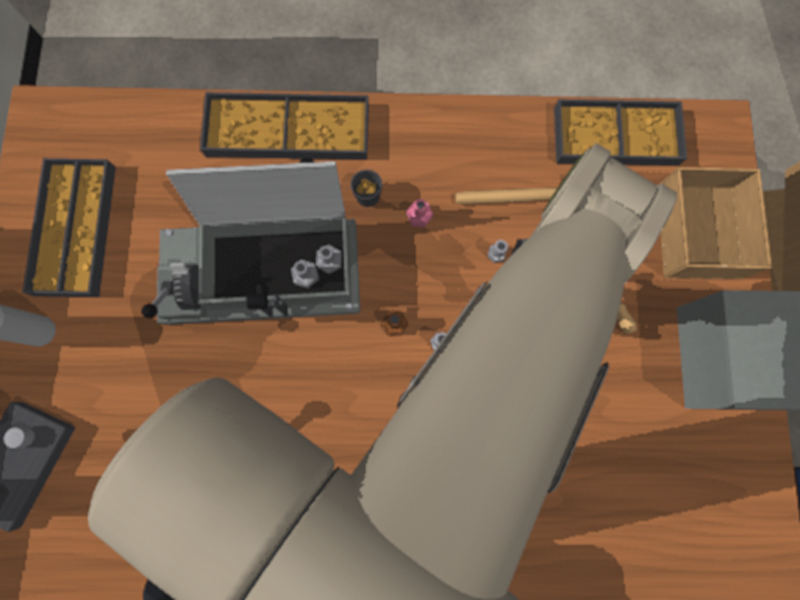

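Both loaded dies stand upright in the box. Die E's neck is at (393,308), which maps to (0.518, -0.249). Grasping it.

Call:
{"api": "arm_command", "payload": {
  "steps": "-1 1 -50 0; -1 1 -85 0; -1 1 -97 0; -1 1 -97 0; -1 1 -97 0"
}}

```text
clock: 14.68
tcp_pos: [0.5208, -0.2494, 0.0274]
orientation: [0.005, 0.999, 0.037, 0.018]
wrist_force: [-0.9, -0.1, -0.5]
finger_gap: 0.0536
```

Call:
{"api": "arm_command", "payload": {
  "steps": "0 0 0 0; 0 0 0 0; 0 0 0 0; 0 0 0 0; 0 0 60 0; 0 0 120 0; 0 0 155 0; 10 60 155 0; 20 120 155 0; 30 180 155 0; 40 240 155 0; 50 300 155 0; 60 360 155 0; 69 420 155 0; 69 440 155 0; 69 440 155 0; 69 440 155 0",
  "fingers": -1
}}

```text
clock: 16.8
tcp_pos: [0.5895, 0.1894, 0.1821]
orientation: [0.006, 0.999, 0.037, 0.017]
wrist_force: [-0.3, -0.3, -4.2]
finger_gap: 0.024
```

```bash
python3 look.py w7
```

```text
16.8 [0.5895 0.1894 0.1821] [0.0058 0.9992 0.0368 0.0171] 0.024 [-0.3 -0.3 -4.2]
h06: [(300, 300, [0.54, 0.171]), (300, 330, [0.54, 0.154]), (300, 360, [0.54, 0.135]), (400, 300, [0.595, 0.175]), (400, 330, [0.596, 0.157]), (400, 360, [0.597, 0.139]), (500, 300, [0.651, 0.178]), (500, 330, [0.653, 0.161]), (500, 360, [0.655, 0.142])]
```

View pics/w7.png

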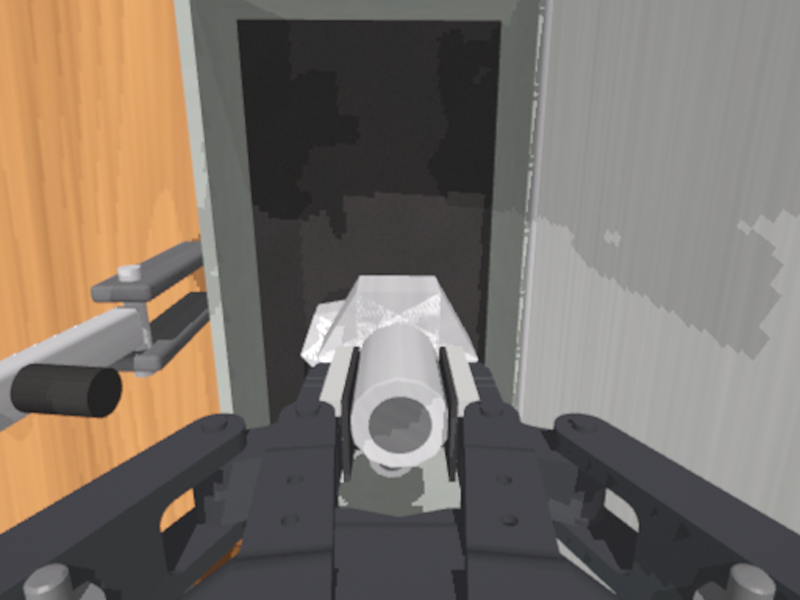

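Call:
{"api": "arm_command", "payload": {
  "steps": "0 4 -40 0; 0 4 -90 0; -1 4 -114 0; -2 4 -121 0; -2 4 -124 0; -2 4 -126 0; -2 4 -126 0"
}}

```text
clock: 17.73
tcp_pos: [0.588, 0.1922, 0.0594]
orientation: [0.006, 0.999, 0.036, 0.018]
wrist_force: [-6.0, -2.5, 7.7]
finger_gap: 0.0243
```

Call:
{"api": "arm_command", "payload": {
  "steps": "0 0 0 0; 0 0 0 0; 0 0 0 0; 0 0 30 0; 0 0 90 0; 0 0 135 0; 0 0 135 0",
  "fingers": 0.25
}}

```text
clock: 18.6
tcp_pos: [0.5909, 0.1928, 0.1994]
orientation: [0.005, 0.999, 0.036, 0.023]
wrist_force: [-0.1, -0.0, -0.5]
finger_gap: 0.0533
```

Call:
{"api": "arm_command", "payload": {
  "steps": "-5 -45 5 0.1; -10 -90 5 0.28; -15 -130 5 0.46; -20 -170 5 0.64; -30 -210 5 0.82; -35 -250 5 1.0; -40 -290 5 1.18; -45 -330 5 1.36; -50 -370 5 1.54; -55 -410 5 1.72; -60 -450 5 1.9; -65 -490 5 2.08; -68 -530 5 2.26; -68 -547 -30 2.44; -68 -547 -65 2.62; -68 -547 -70 2.8; -68 -547 -70 2.98; -68 -547 -70 3.14; -68 -547 -70 3.14; -68 -547 -70 3.14"
}}

```text
clock: 21.1
tcp_pos: [0.5227, -0.354, 0.1288]
orientation: [-0.023, -0.034, 0.999, 0.006]
wrist_force: [0.1, 0.2, -1.2]
finger_gap: 0.0534
```

```bash
python3 look.py w8; python3 -c "
from h import *
print(get_state()['joint_pos'])
shot('top','t8')"
```

```text
21.1 [ 0.5227 -0.354   0.1288] [-0.0229 -0.034   0.9991  0.0058] 0.0534 [ 0.1  0.2 -1.2]
h06: [(300, 300, [0.563, -0.354]), (300, 330, [0.562, -0.34]), (300, 360, [0.562, -0.326]), (400, 300, [0.519, -0.357]), (400, 330, [0.518, -0.343]), (400, 360, [0.517, -0.328]), (500, 300, [0.474, -0.359]), (500, 330, [0.472, -0.345]), (500, 360, [0.47, -0.33])]
[-0.71150141  0.50190528  0.07591323  1.1861662  -0.02257382 -2.35041525]
```

View pics/w8.png

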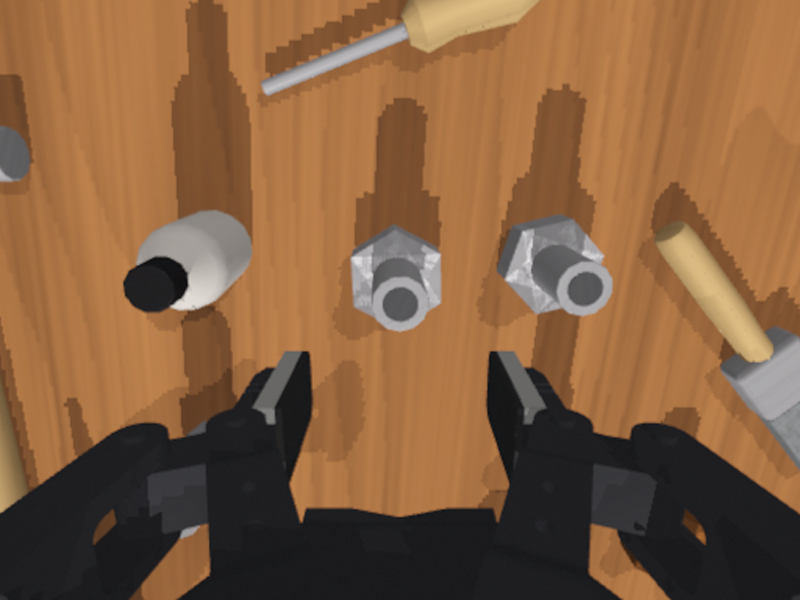

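View pics/t8.png

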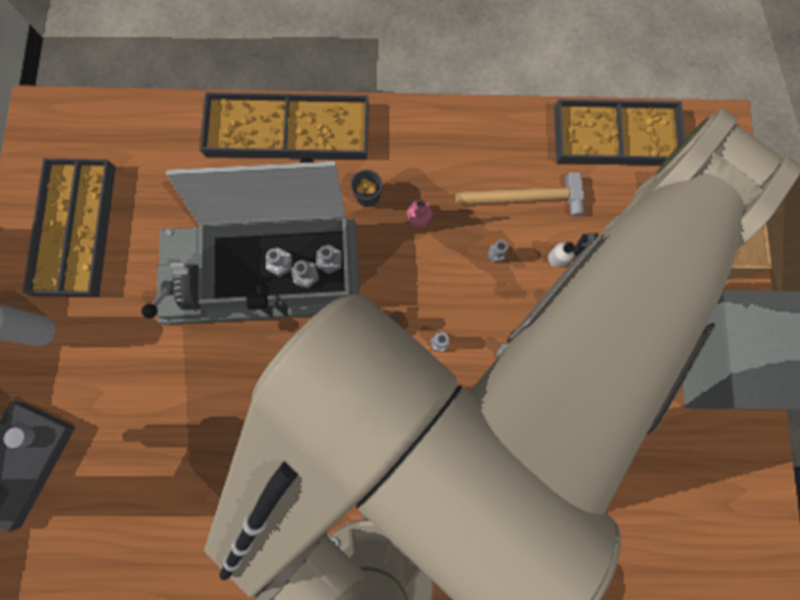

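Three dies are in the box. Die F's neck top is at (400,302), which maps to (0.519, -0.3555).

Call:
{"api": "arm_command", "payload": {
  "steps": "-4 -1 -50 0; -4 -1 -90 0; -5 -1 -104 0; -5 -1 -104 0; -5 -1 -104 0"
}}

```text
clock: 21.82
tcp_pos: [0.519, -0.3561, 0.0269]
orientation: [-0.022, -0.034, 0.999, 0.005]
wrist_force: [0.7, 0.3, -0.4]
finger_gap: 0.0537
```

Call:
{"api": "arm_command", "payload": {
  "steps": "0 0 0 0; 0 0 0 0; 0 0 0 0; 0 0 0 0; 0 0 60 0; 0 0 120 0; 0 0 155 0; 4 60 155 0; 8 120 155 0; 12 180 155 0; 16 240 155 0; 20 300 155 0; 24 360 155 0; 30 420 155 0; 36 480 155 0; 40 540 155 0; 40 594 155 0; 40 594 155 0; 40 594 155 0",
  "fingers": -1
}}

```text
clock: 24.2
tcp_pos: [0.5584, 0.2378, 0.1816]
orientation: [-0.022, -0.035, 0.999, 0.004]
wrist_force: [0.1, -0.5, -3.8]
finger_gap: 0.0242
```

```bash
python3 look.py w9
```

```text
24.2 [0.5584 0.2378 0.1816] [-0.0221 -0.0348  0.9991  0.0042] 0.0242 [ 0.1 -0.5 -3.8]
h06: [(300, 300, [0.606, 0.253]), (300, 330, [0.606, 0.271]), (300, 360, [0.606, 0.289]), (400, 300, [0.551, 0.25]), (400, 330, [0.55, 0.268]), (400, 360, [0.549, 0.286]), (500, 300, [0.495, 0.247]), (500, 330, [0.493, 0.265]), (500, 360, [0.491, 0.283])]
```

View pics/w9.png

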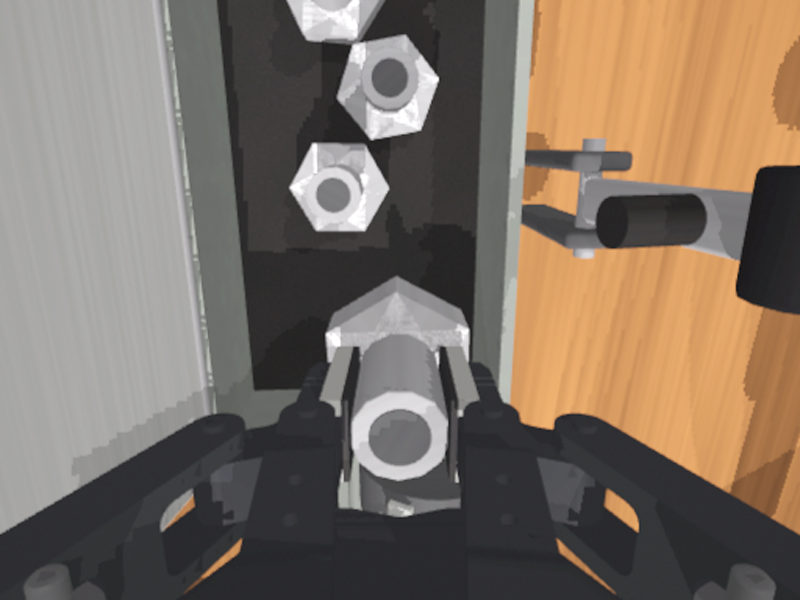

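Call:
{"api": "arm_command", "payload": {
  "steps": "0 4 -40 0; 0 4 -90 0; 0 4 -114 0; 0 4 -120 0; 0 4 -124 0; 0 4 -125 0; 0 4 -125 0"
}}

```text
clock: 25.12
tcp_pos: [0.5594, 0.2405, 0.0593]
orientation: [-0.021, -0.034, 0.999, 0.004]
wrist_force: [-4.9, -2.3, 6.4]
finger_gap: 0.0246
```

Call:
{"api": "arm_command", "payload": {
  "steps": "0 0 0 0; 0 0 0 0; 0 0 0 0; 0 0 30 0; 0 0 90 0; 0 0 135 0; 0 -60 140 0; -10 -120 140 0; -30 -180 140 0; -50 -240 140 0; -65 -300 140 0; -80 -360 140 0; -100 -420 140 0; -120 -480 140 0; -120 -540 140 0; -120 -590 110 0; -120 -607 65 0; -120 -607 65 0; -120 -607 65 0",
  "fingers": 0.25
}}

```text
clock: 27.5
tcp_pos: [0.4397, -0.3661, 0.1251]
orientation: [-0.021, -0.034, 0.999, 0.004]
wrist_force: [-0.4, -0.1, 0.7]
finger_gap: 0.0532
```

```bash
python3 look.py w10; python3 -c "
from h import *
shot('top','t10')"
```

```text
27.5 [ 0.4397 -0.3661  0.1251] [-0.0208 -0.0339  0.9992  0.0042] 0.0532 [-0.4 -0.1  0.7]
h06: [(300, 300, [0.48, -0.368]), (300, 330, [0.48, -0.354]), (300, 360, [0.48, -0.34]), (400, 300, [0.437, -0.37]), (400, 330, [0.436, -0.356]), (400, 360, [0.435, -0.342]), (500, 300, [0.393, -0.373]), (500, 330, [0.391, -0.359]), (500, 360, [0.389, -0.344])]
```

View pics/w10.png

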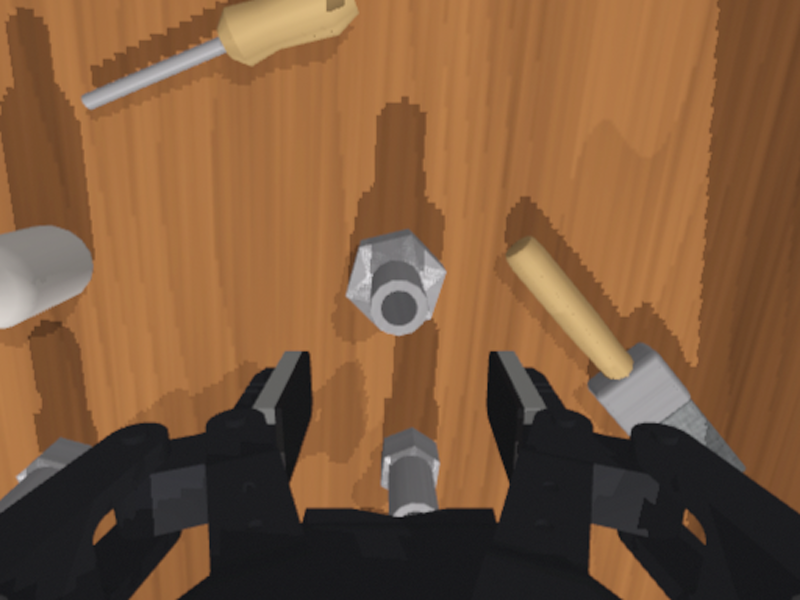

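View pics/t10.png

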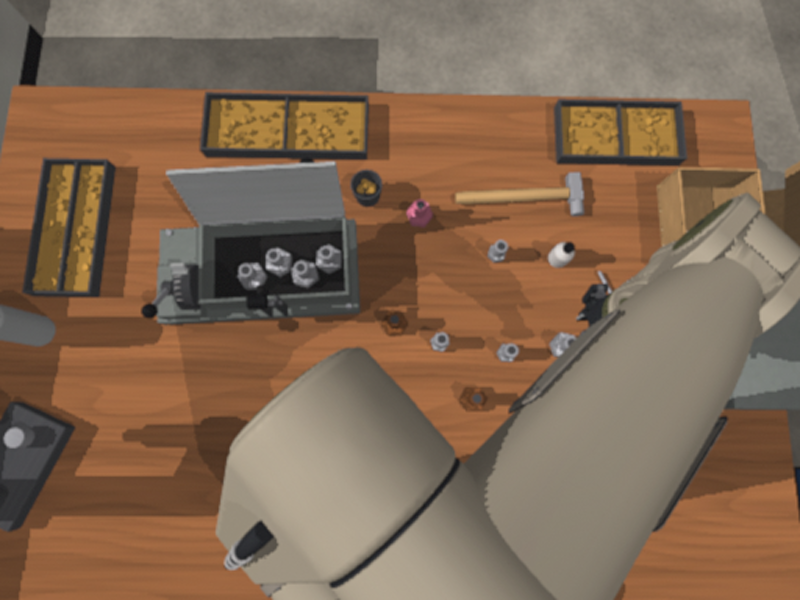

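Call:
{"api": "arm_command", "payload": {
  "steps": "-3 0 -50 0; -3 0 -90 0; -3 0 -100 0; -3 0 -100 0; -3 0 -100 0"
}}

```text
clock: 28.22
tcp_pos: [0.4389, -0.3674, 0.0285]
orientation: [-0.019, -0.035, 0.999, 0.002]
wrist_force: [0.0, 0.7, -0.4]
finger_gap: 0.0533
```

Call:
{"api": "arm_command", "payload": {
  "steps": "0 0 0 0; 0 0 0 0; 0 0 0 0; 0 0 0 0; 0 0 60 0; 0 0 120 0; 5 20 155 0; 20 80 155 0; 40 140 155 0; 60 200 155 0; 80 260 155 0; 100 320 155 0; 120 380 155 0; 140 440 155 0; 142 500 155 0; 142 560 155 0; 142 620 155 0; 142 653 155 0; 142 653 155 0; 142 653 155 0",
  "fingers": -1
}}

```text
clock: 30.72
tcp_pos: [0.5805, 0.2852, 0.1829]
orientation: [-0.019, -0.035, 0.999, 0.001]
wrist_force: [0.8, 0.3, -3.8]
finger_gap: 0.0239
```

```bash
python3 look.py w11
```

```text
30.725 [0.5805 0.2852 0.1829] [-0.0193 -0.0346  0.9992  0.0013] 0.0239 [ 0.8  0.3 -3.8]
h06: [(300, 300, [0.629, 0.301]), (300, 330, [0.629, 0.318]), (300, 360, [0.628, 0.336]), (400, 300, [0.574, 0.298]), (400, 330, [0.573, 0.315]), (400, 360, [0.571, 0.334]), (500, 300, [0.518, 0.294]), (500, 330, [0.516, 0.312]), (500, 360, [0.513, 0.331])]
```

View pics/w11.png

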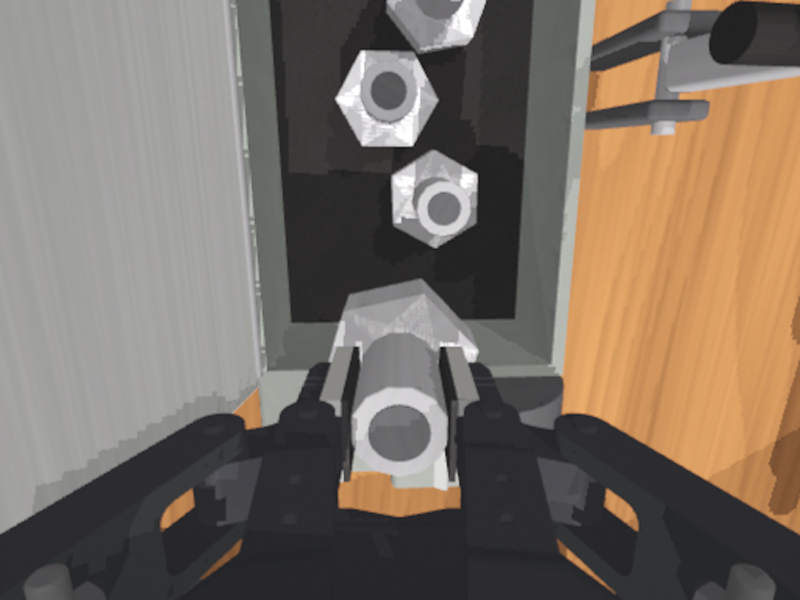

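Call:
{"api": "arm_command", "payload": {
  "steps": "3 4 -40 0; 3 4 -90 0; 3 4 -114 0; 3 4 -120 0; 3 4 -124 0; 3 4 -126 0; 3 4 -126 0"
}}

```text
clock: 31.65
tcp_pos: [0.5844, 0.2881, 0.0604]
orientation: [-0.018, -0.034, 0.999, 0.001]
wrist_force: [-4.4, -2.2, 5.3]
finger_gap: 0.0244
```

Call:
{"api": "arm_command", "payload": {
  "steps": "0 0 0 0; 0 0 0 0; 0 0 0 0; 0 0 30 0; 0 0 90 0; 0 0 150 0; 0 0 200 0; 0 -60 240 0; 0 -60 240 0",
  "fingers": 0.25
}}

```text
clock: 32.78
tcp_pos: [0.5868, 0.2265, 0.3056]
orientation: [-0.013, -0.032, 0.999, 0.002]
wrist_force: [0.2, 0.8, -0.0]
finger_gap: 0.0533
```

```bash
python3 look.py w12; python3 -c "
from h import *
shot('scene','s12',(270,100,440,260)); print(get_state()['joint_pos'])"
```

```text
32.775 [0.5868 0.2265 0.3056] [-0.013  -0.0325  0.9994  0.0021] 0.0533 [ 0.2  0.8 -0. ]
h06: [(300, 300, [0.655, 0.281]), (300, 330, [0.655, 0.306]), (300, 360, [0.655, 0.333]), (400, 300, [0.575, 0.276]), (400, 330, [0.573, 0.302]), (400, 360, [0.571, 0.329]), (500, 300, [0.493, 0.271]), (500, 330, [0.49, 0.297]), (500, 360, [0.487, 0.324])]
[ 0.23783224  0.44841228  0.41616644  1.56822369  0.01013858 -1.39864629]
```

View pics/w12.png

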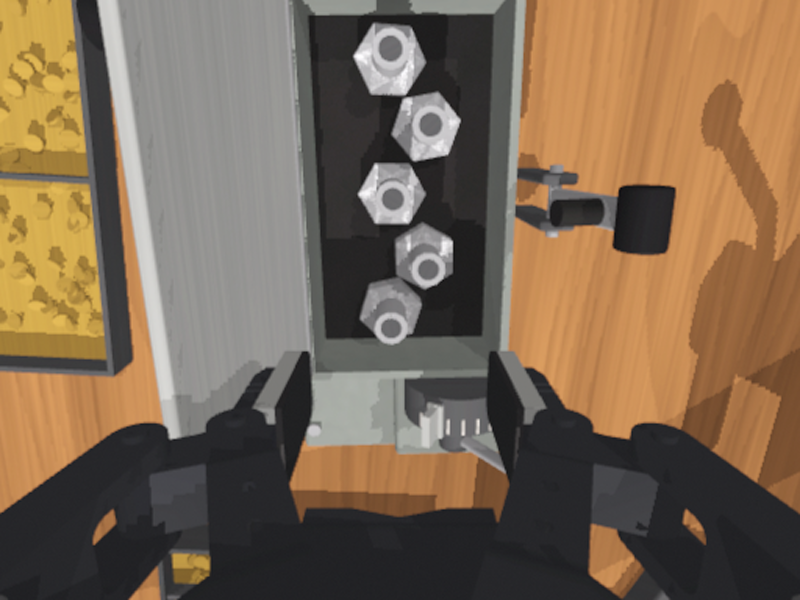

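View pics/s12.png

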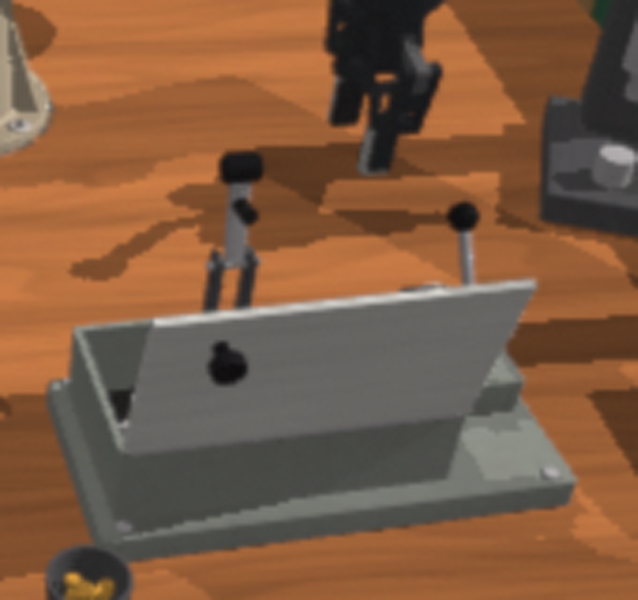

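All five dies are upright in the box, at wrist pixels (390,50), (430,125), (393,198), (427,268) and (390,328). Next I'll measure the lid angle and see where the camera body sits.

```bash
python3 - <<'E'
from h import *
from scipy.optimize import least_squares
K,R,t=P("wrist"); print("cam",-R.T@t, get_state()["tcp_pos"])
q=[.57965,.19025,.07367]
def W(p): 
    c,si=np.cos(q[2]),np.sin(q[2]); p=np.array(p)/1000.; return np.array([q[0]+c*p[0]-si*p[1],q[1]+si*p[0]+c*p[1],p[2]])
ob=[("top",(167/1.5625,172/1.5625),1),("top",(338/1.5625,163/1.5625),-1),("scene",(155/3.75+270,322/3.75+100),-1),("scene",(535/3.75+270,283/3.75+100),1)]
def f(a):
    r=[]
    for c,u,s in ob: r+=list(proj(c,W((76-152*np.cos(a[0]),s*136,104+152*np.sin(a[0]))))[0]-u)
    return r
o=least_squares(f,[1.7]); print("lid",o.x,np.round(o.fun,1))
# clamp angle: top/scene trace
for cam in("top","scene"):
    read_camera(cam)
    for nm in("clamp","lever","lever_knob","set_pointer","pointer_tip"):
        for d in trace(cam,nm)[:2]:
            ys,xs=np.nonzero(d["mask"]); print(cam,nm,round(d["score"],2),np.round(d["box"]),round(xs.mean(),1),round(ys.mean(),1))
for th in(1.4,1.57,1.7,1.8,1.9,2.0):
    X=W((-91+85*np.cos(th),0,136+85*np.sin(th))); print(th,np.round(X,3),np.round(proj("top",X)[0],1),np.round(proj("scene",X)[0],1))
E
```

```text
cam [0.5938553  0.16051737 0.44470681] [0.58570024 0.2274345  0.3023174 ]
lid [1.79664503] [-0.9 -1.  -1.6 -0.5 -0.7 -0.6  0.5 -0.9]
top clamp 0.71 [156. 183.  19.  16.] 165.3 191.5
top clamp 0.52 [185. 170.  18.  14.] 194.5 175.7
top lever_knob 0.43 [222. 109.  22.  24.] 233.7 120.2
top set_pointer 0.57 [109. 168.   7.   3.] 113.8 172.2
top pointer_tip 0.64 [106. 171.  15.   6.] 113.8 172.1
scene clamp 0.73 [331. 143.  10.  29.] 333.4 152.0
scene clamp 0.34 [282. 140. 142. 113.] 349.9 208.9
scene lever_knob 0.58 [390. 153.   6.  19.] 393.0 160.3
1.4 [0.503 0.185 0.22 ] [164.2 181.6] [337.5 149.3]
1.57 [0.489 0.184 0.221] [164.1 187.2] [336.  146.2]
1.7 [0.478 0.183 0.22 ] [164.2 191.5] [334.8 144.4]
1.8 [0.47  0.182 0.219] [164.4 195. ] [333.8 143.3]
1.9 [0.461 0.182 0.216] [164.6 198.4] [332.9 142.4]
2.0 [0.454 0.181 0.213] [164.9 201.7] [331.9 141.9]
```

Call:
{"api": "arm_command", "payload": {
  "steps": "0 -30 5 0; 40 -56 5 0; 95 -56 5 0; 146 -56 5 0; 146 -56 5 0; 146 -56 5 0; 146 -56 5 0",
  "fingers": -1,
  "newtons": 60
}}

```text
clock: 34.35
tcp_pos: [0.7299, 0.1725, 0.3056]
orientation: [-0.018, -0.034, 0.999, 0.001]
wrist_force: [-0.6, 0.7, -1.0]
finger_gap: -0.0002
```

```bash
python3 look.py w13; python3 -c "
from h import *
shot('scene','s13',(270,80,440,240)); print(get_state()['joint_pos'])"
```

```text
34.35 [0.7299 0.1725 0.3056] [-0.0179 -0.034   0.9993  0.0013] -0.0002 [-0.6  0.7 -1. ]
h06: [(300, 300, [0.797, 0.227]), (300, 330, [0.797, 0.253]), (300, 360, [0.796, 0.28]), (400, 300, [0.716, 0.222]), (400, 330, [0.714, 0.248]), (400, 360, [0.713, 0.275]), (500, 300, [0.634, 0.218]), (500, 330, [0.631, 0.244]), (500, 360, [0.628, 0.271])]
[ 0.12312281  0.82169422  1.08627658  1.86973288  0.0058061  -1.51612937]
```

View pics/w13.png

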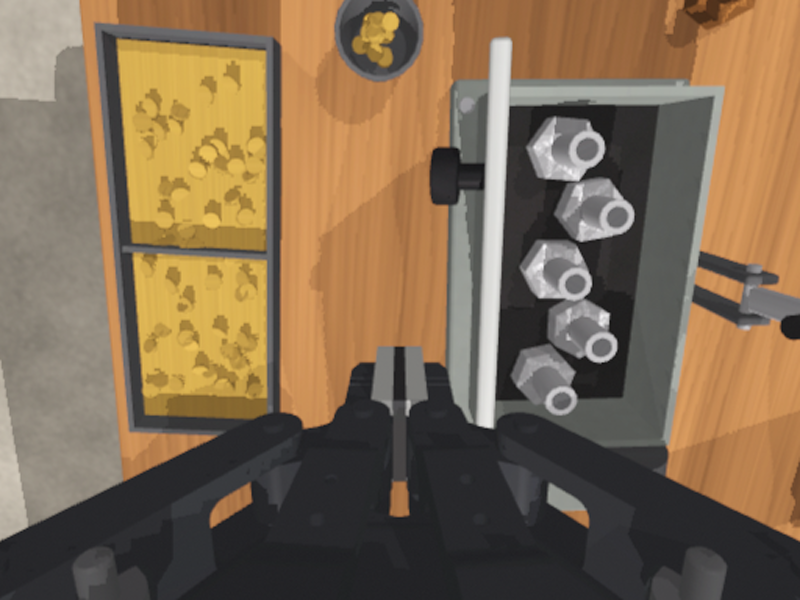

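View pics/s13.png

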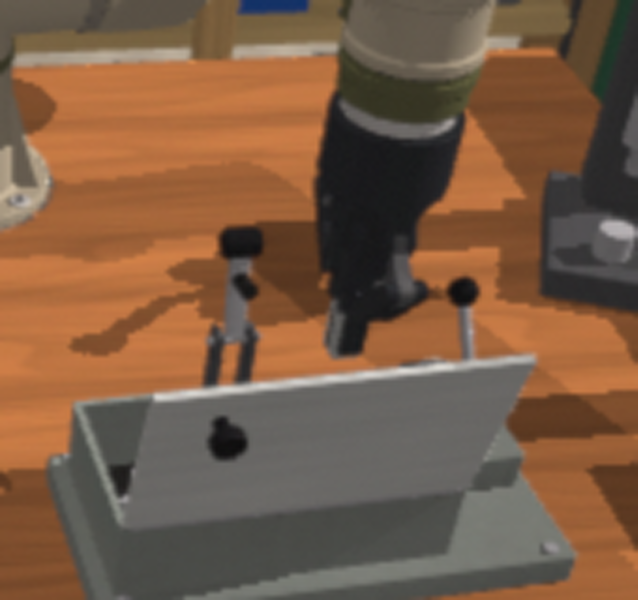

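Call:
{"api": "arm_command", "payload": {
  "steps": "0 0 -45 0; 0 0 -80 0; 0 0 -88 0; 0 0 -88 0"
}}

```text
clock: 34.95
tcp_pos: [0.7293, 0.1727, 0.2201]
orientation: [-0.017, -0.034, 0.999, 0.001]
wrist_force: [-0.2, 0.2, 0.1]
finger_gap: -0.0002
```

Call:
{"api": "arm_command", "payload": {
  "steps": "-15 -1 0 0; -29 -2 0 0; -42 -3 0 0; -55 -4 0 0; -70 -5 -2 0; -86 -6 -4 0; -102 -7 -10 0; -118 -9 -17 0; -118 -9 -17 0"
}}

```text
clock: 36.08
tcp_pos: [0.612, 0.164, 0.206]
orientation: [-0.015, -0.034, 0.999, 0.002]
wrist_force: [-0.1, 0.3, -0.4]
finger_gap: -0.0001
```

```bash
python3 look.py w14; python3 -c "
from h import *
shot('scene','s14',(270,80,440,240)); print(get_state()['joint_pos'])"
```

```text
36.075 [0.612 0.164 0.206] [-0.0149 -0.0344  0.9993  0.0016] -0.0001 [-0.1  0.3 -0.4]
h06: [(300, 300, [0.665, 0.187]), (300, 330, [0.665, 0.206]), (300, 360, [0.665, 0.226]), (400, 300, [0.605, 0.184]), (400, 330, [0.604, 0.203]), (400, 360, [0.603, 0.223]), (500, 300, [0.545, 0.18]), (500, 330, [0.542, 0.199]), (500, 360, [0.54, 0.219])]
[ 0.13207075  0.46397461  0.20455587  1.34169733  0.00590632 -1.50733437]
```

View pics/s14.png

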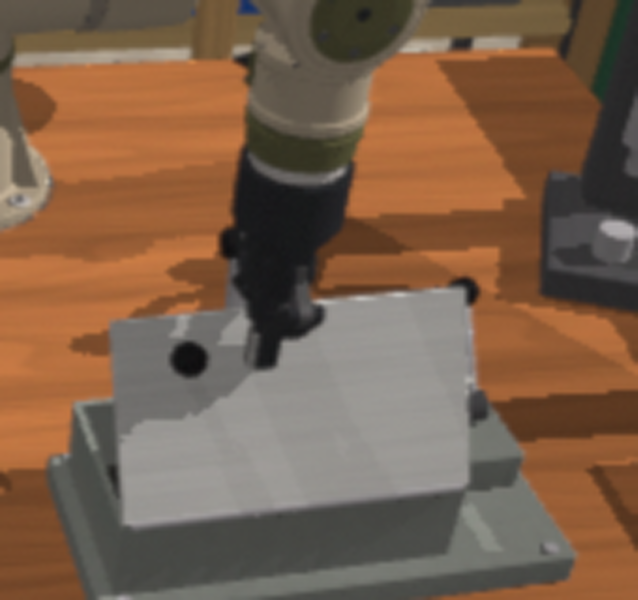

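View pics/w14.png

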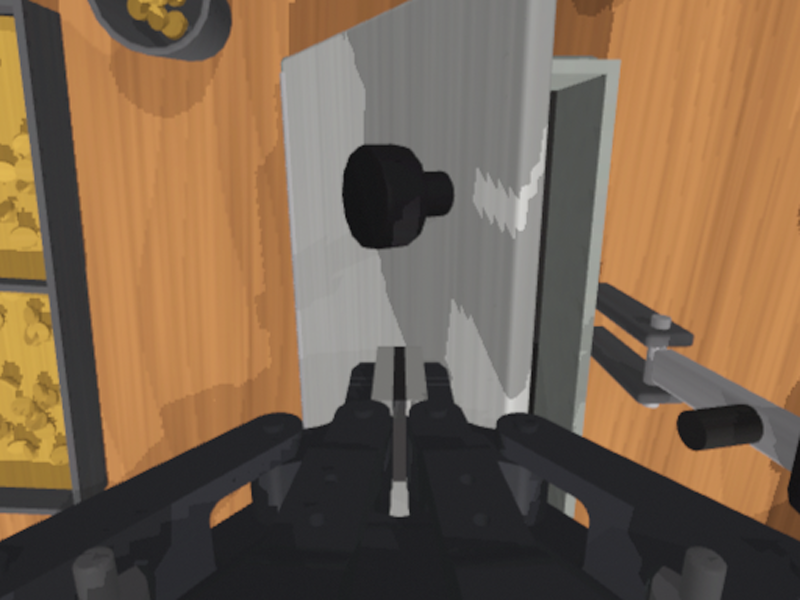

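The lid is at about 1.0 rad with the fingertips on its outer face. I'll continue along the arc.

Call:
{"api": "arm_command", "payload": {
  "steps": "-11 -1 -11 0; -21 -1 -23 0; -30 -2 -34 0; -39 -3 -46 0; -45 -3 -59 0; -50 -4 -72 0; -53 -4 -85 0; -55 -4 -96 0; -55 -4 -100 0; -55 -4 -102 0; -55 -4 -103 0; -55 -4 -103 0"
}}

```text
clock: 37.67
tcp_pos: [0.5585, 0.1598, 0.1077]
orientation: [-0.013, -0.034, 0.999, 0.001]
wrist_force: [-9.6, -3.0, 35.7]
finger_gap: 0.0006
```

```bash
python3 look.py w15; python3 -c "
from h import *
shot('scene','s15',(270,80,440,240)); print(get_state()['joint_pos'])"
```

```text
37.675 [0.5585 0.1598 0.1077] [-0.0127 -0.0343  0.9993  0.0014] 0.0006 [-9.6 -3.  35.7]
h06: [(300, 300, [0.597, 0.153]), (300, 330, [0.596, 0.165]), (300, 360, [0.596, 0.178]), (400, 300, [0.557, 0.15]), (400, 330, [0.556, 0.163]), (400, 360, [0.555, 0.176]), (500, 300, [0.517, 0.148]), (500, 330, [0.515, 0.16]), (500, 360, [0.514, 0.174])]
[ 0.13774012  0.40764876 -0.12725077  1.06088447  0.0054127  -1.50172601]
```

View pics/s15.png

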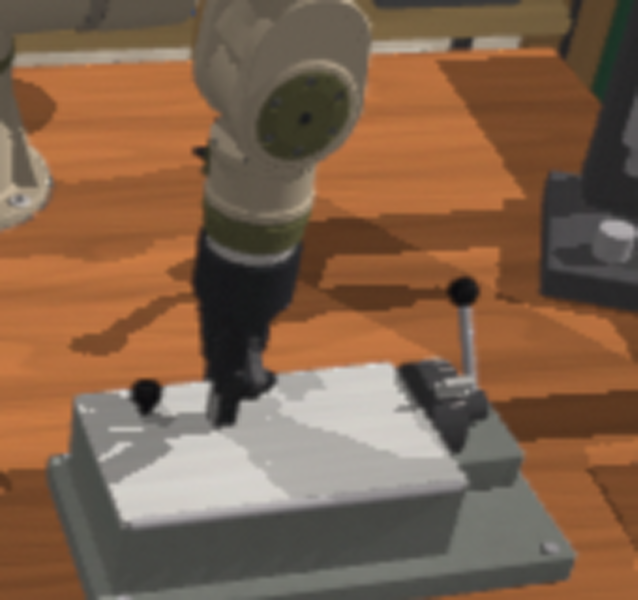

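View pics/w15.png

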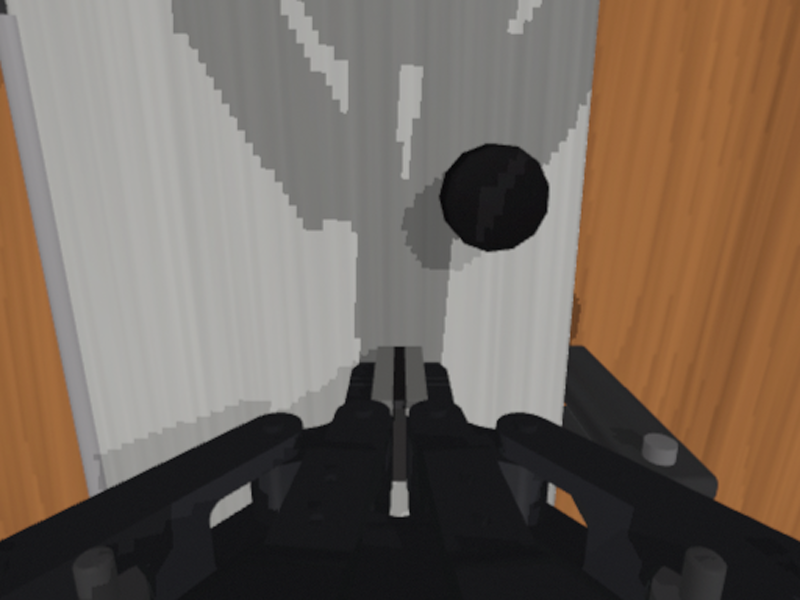

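The lid is flat on the rim: TCP z is 0.1077 against an expected top of 0.108. I'll retreat upward and move to the robot side of the clamp.

Call:
{"api": "arm_command", "payload": {
  "steps": "0 0 40 0; 0 0 100 0; 0 0 160 0; 0 0 200 0; -30 5 205 0; -85 10 205 0; -140 18 205 0; -149 18 205 0; -149 18 205 0; -149 18 205 0"
}}

```text
clock: 39.02
tcp_pos: [0.4109, 0.1777, 0.3124]
orientation: [-0.013, -0.034, 0.999, 0.001]
wrist_force: [-0.3, 0.1, 0.6]
finger_gap: -0.0001
```

```bash
python3 look.py w16; python3 -c "
from h import *
shot('scene','s16',(270,80,440,240)); shot('top','t16'); print(get_state()['joint_pos'])"
```

```text
39.025 [0.4109 0.1777 0.3124] [-0.0126 -0.034   0.9993  0.0013] -0.0001 [-0.3  0.1  0.6]
h06: [(300, 300, [0.482, 0.234]), (300, 330, [0.481, 0.261]), (300, 360, [0.481, 0.288]), (400, 300, [0.399, 0.229]), (400, 330, [0.398, 0.256]), (400, 360, [0.396, 0.283]), (500, 300, [0.316, 0.224]), (500, 330, [0.313, 0.251]), (500, 360, [0.31, 0.278])]
[ 0.22346451  0.07250921 -0.0563893   1.46696203  0.00747488 -1.41523416]
```

View pics/s16.png

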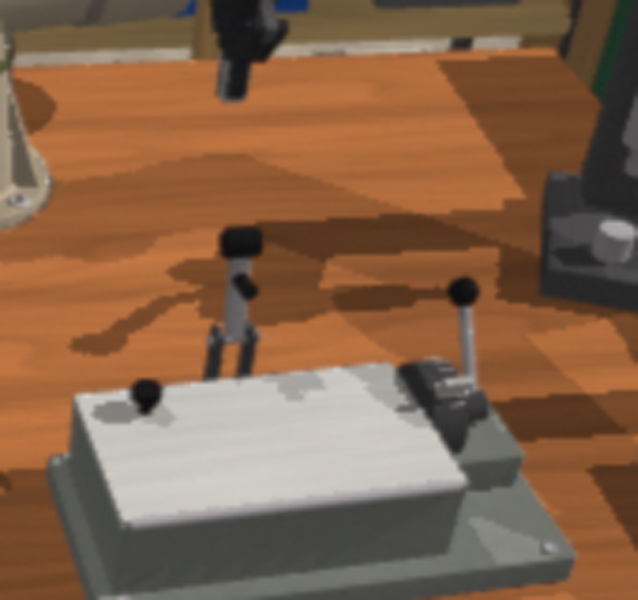

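View pics/w16.png

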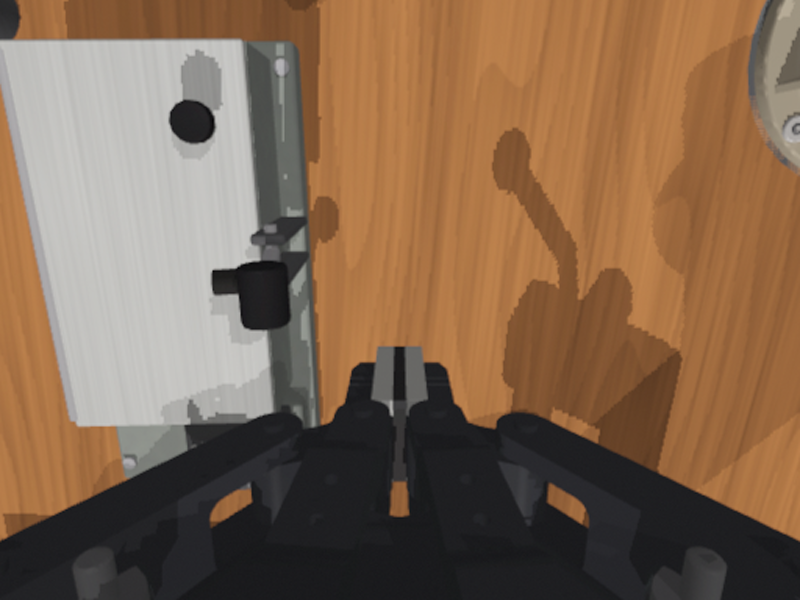

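View pics/t16.png

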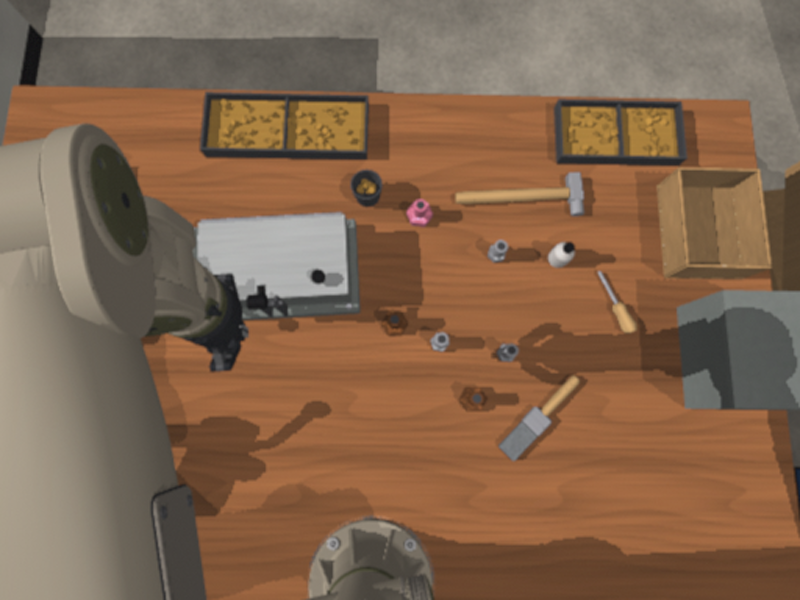

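```bash
python3 - <<'E'
from h import *
s=800/512;q=[.57965,.19025,.07367]; c,n=np.cos(q[2]),np.sin(q[2])
def sh(X): d=X[:2]-q[:2]; return np.round([c*d[0]+n*d[1],-n*d[0]+c*d[1]],4)
X=atz("wrist",(263/s,295/s),.22); print(X,sh(X))
X=atz("wrist",(240/s,295/s),.22); print(X,sh(X))
X=atz("wrist",(290/s,295/s),.22); print(X,sh(X))
X,e=tri([("wrist",(263/s,295/s)),("top",(258/s,294/s)),("scene",(241/3.75+270,242/3.75+80))]);print(X,e,sh(X))
E
```

```text
[0.47341026 0.18293056 0.22      ] [-0.1065  0.0005]
[0.48449283 0.18359785 0.22      ] [-0.0954  0.0004]
[0.46036513 0.18214509 0.22      ] [-0.1196  0.0007]
[0.47974062 0.18139336 0.2210137 ] 0.006637722779403976 [-0.1003 -0.0015]
```

The grip centre is at shaker x ≈ -105 mm, z ≈ 0.22, so the clamp is at about 1.74 rad. I'll descend on its outer side and push.

Call:
{"api": "arm_command", "payload": {
  "steps": "0 4 -50 0; 0 4 -100 0; 0 4 -112 0; 0 4 -112 0"
}}

```text
clock: 39.67
tcp_pos: [0.4108, 0.1815, 0.2004]
orientation: [-0.014, -0.034, 0.999, 0.001]
wrist_force: [0.1, -0.6, 0.1]
finger_gap: -0.0001
```

Call:
{"api": "arm_command", "payload": {
  "steps": "15 1 0 0; 30 2 0 0; 45 3 0 0; 60 4 0 0; 75 5 0 0; 90 6 0 0; 99 7 0 0; 99 7 0 0; 99 7 0 0"
}}

```text
clock: 40.8
tcp_pos: [0.51, 0.1886, 0.2006]
orientation: [-0.013, -0.034, 0.999, 0.001]
wrist_force: [0.2, 0.6, -0.2]
finger_gap: -0.0002
```

```bash
python3 look.py w17; python3 -c "
from h import *
shot('scene','s17',(270,80,440,240))"
```

```text
40.8 [0.51   0.1886 0.2006] [-0.0132 -0.0337  0.9993  0.0012] -0.0002 [ 0.2  0.6 -0.2]
h06: [(300, 300, [0.562, 0.21]), (300, 330, [0.562, 0.229]), (300, 360, [0.562, 0.249]), (400, 300, [0.504, 0.207]), (400, 330, [0.502, 0.226]), (400, 360, [0.501, 0.245]), (500, 300, [0.444, 0.203]), (500, 330, [0.442, 0.222]), (500, 360, [0.439, 0.242])]
```

View pics/s17.png

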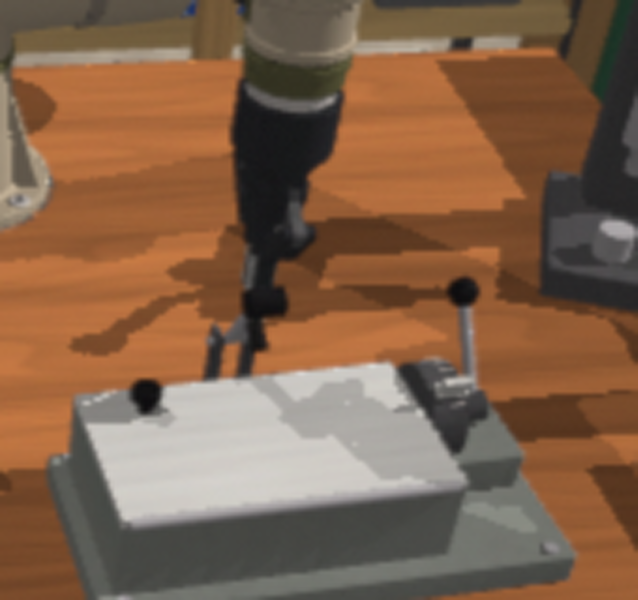

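View pics/w17.png

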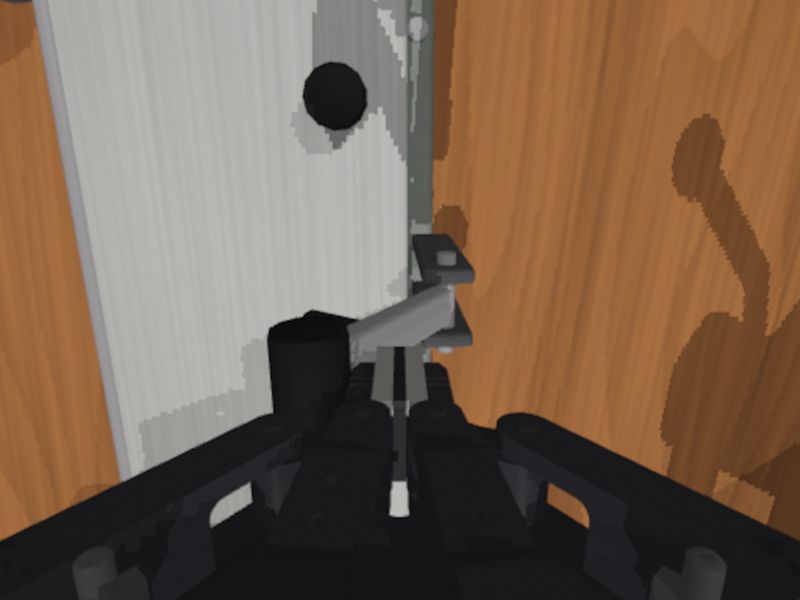

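Call:
{"api": "arm_command", "payload": {
  "steps": "-8 0 20 0; -8 0 48 0; 15 2 50 0; 34 2 50 0; 34 2 30 0; 36 2 14 0; 44 3 2 0; 53 3 -12 0; 56 3 -22 0; 58 4 -32 0; 61 4 -43 0; 62 4 -53 0; 62 4 -56 0; 62 4 -58 0; 62 4 -59 0"
}}

```text
clock: 42.78
tcp_pos: [0.5862, 0.1938, 0.1479]
orientation: [0.002, -0.033, 0.999, 0.003]
wrist_force: [27.5, 1.7, 4.1]
finger_gap: 0.0004
```

```bash
python3 look.py w18; python3 -c "
from h import *
shot('scene','s18',(270,80,440,240))"
```

```text
42.775 [0.5862 0.1938 0.1479] [ 0.0022 -0.0331  0.9994  0.0027] 0.0004 [27.5  1.7  4.1]
h06: [(300, 300, [0.633, 0.2]), (300, 330, [0.633, 0.215]), (300, 360, [0.633, 0.231]), (400, 300, [0.585, 0.196]), (400, 330, [0.584, 0.212]), (400, 360, [0.583, 0.228]), (500, 300, [0.537, 0.193]), (500, 330, [0.535, 0.208]), (500, 360, [0.534, 0.224])]
```

View pics/s18.png

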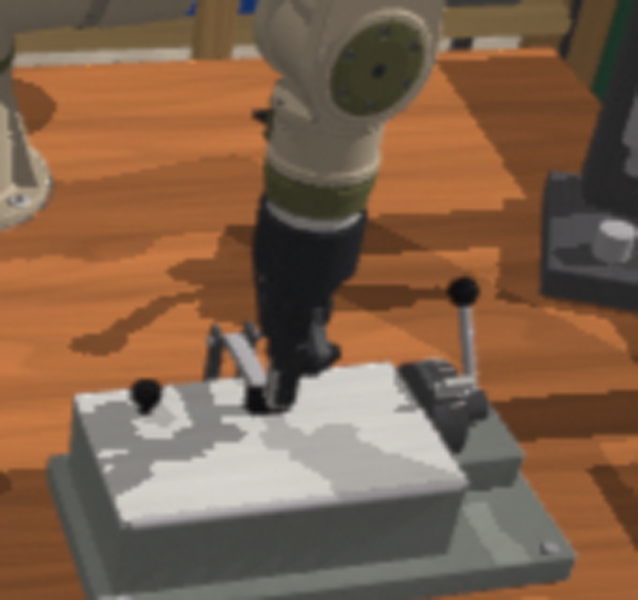

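View pics/w18.png

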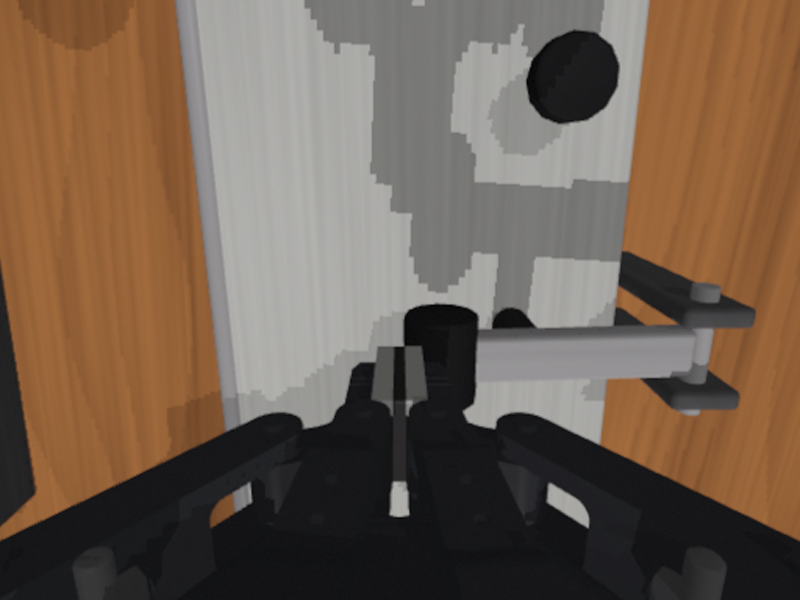

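The fingertip slid to the +x side of the grip, with 27 N sideways. I'll back off in +x first, then lift and look.

Call:
{"api": "arm_command", "payload": {
  "steps": "15 1 0 0; 25 2 5 0; 25 2 50 0; 25 2 90 0; 25 2 90 0"
}}

```text
clock: 43.5
tcp_pos: [0.6129, 0.1962, 0.2418]
orientation: [0.006, -0.033, 0.999, 0.003]
wrist_force: [0.5, -0.3, 0.6]
finger_gap: 0.0002
```

```bash
python3 look.py w19; python3 -c "
from h import *
shot('scene','s19',(270,80,440,240))"
```

```text
43.5 [0.6129 0.1962 0.2418] [ 0.0057 -0.0332  0.9994  0.0032] 0.0002 [ 0.5 -0.3  0.6]
h06: [(300, 300, [0.677, 0.231]), (300, 330, [0.677, 0.253]), (300, 360, [0.677, 0.275]), (400, 300, [0.61, 0.227]), (400, 330, [0.609, 0.248]), (400, 360, [0.607, 0.27]), (500, 300, [0.543, 0.222]), (500, 330, [0.54, 0.243]), (500, 360, [0.538, 0.265])]
```

View pics/s19.png

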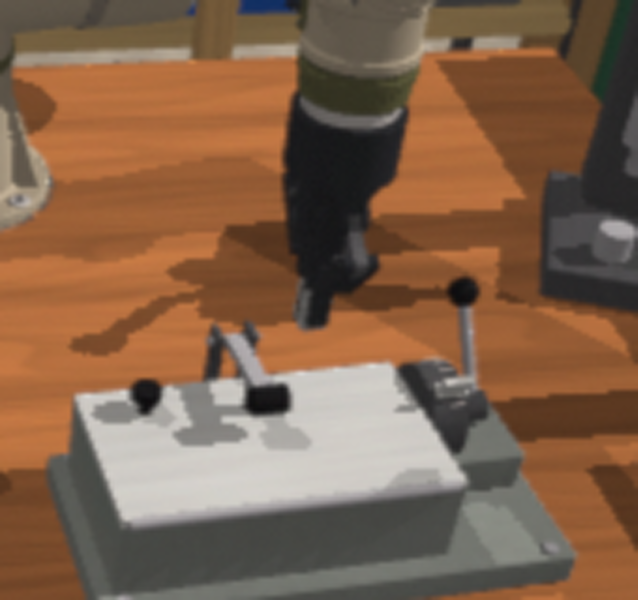

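View pics/w19.png

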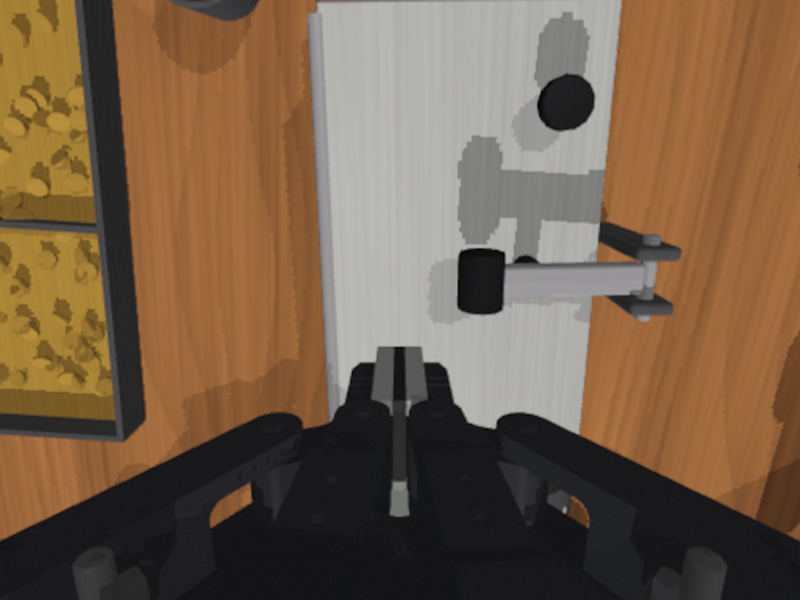

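The clamp is nearly down: the grip is at wrist (482,280) and a gap shows between the foot and its shadow. I'll press straight down on the grip.

Call:
{"api": "arm_command", "payload": {
  "steps": "-25 -3 0 0; -47 -6 0 0; -47 -6 0 0; -47 -6 -40 0; -47 -6 -60 0; -47 -6 -72 0; -47 -6 -80 0; -47 -6 -88 0; -47 -6 -94 0; -47 -6 -97 0; -47 -6 -99 0; -47 -6 -99 0"
}}

```text
clock: 45.1
tcp_pos: [0.5654, 0.1901, 0.1464]
orientation: [0.007, -0.033, 0.999, 0.003]
wrist_force: [-13.0, -3.2, 36.2]
finger_gap: -0.0002
```

```bash
python3 look.py w20
```

```text
45.1 [0.5654 0.1901 0.1464] [ 0.0065 -0.0333  0.9994  0.003 ] -0.0002 [-13.   -3.2  36.2]
h06: [(300, 300, [0.613, 0.196]), (300, 330, [0.613, 0.211]), (300, 360, [0.613, 0.227]), (400, 300, [0.565, 0.192]), (400, 330, [0.564, 0.208]), (400, 360, [0.563, 0.223]), (500, 300, [0.518, 0.189]), (500, 330, [0.516, 0.204]), (500, 360, [0.514, 0.22])]
```

View pics/w20.png

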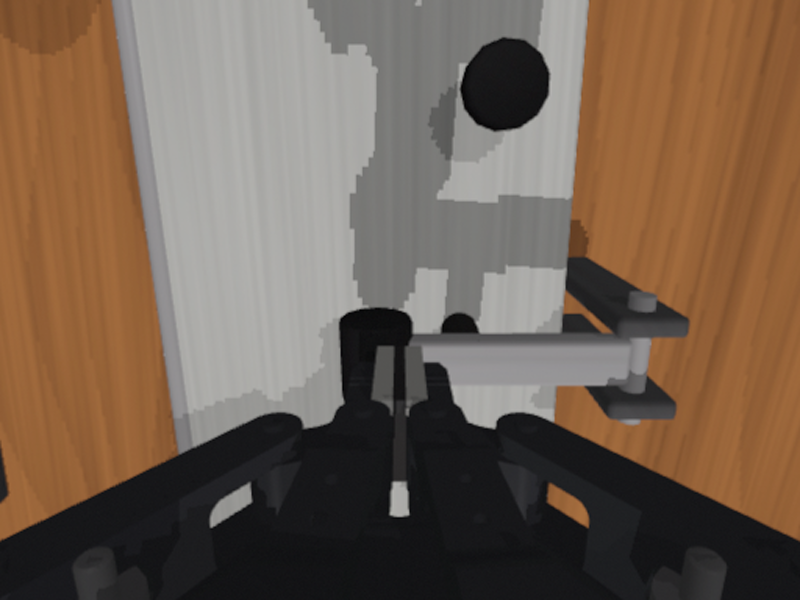

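Call:
{"api": "arm_command", "payload": {
  "steps": "0 0 30 0; 0 0 90 0; 0 0 150 0; 0 0 180 0; -25 60 190 0; -45 120 200 0; -45 150 200 0; -45 150 200 0; -45 150 200 0"
}}

```text
clock: 46.28
tcp_pos: [0.5205, 0.3398, 0.3463]
orientation: [0.007, -0.033, 0.999, 0.003]
wrist_force: [0.1, -0.7, 0.5]
finger_gap: -0.0001
```

```bash
python3 look.py w21; python3 -c "
from h import *
c=camera_info('wrist'); np.savez('c21.npz',**c)
shot('scene','s21',(270,80,440,240))"
```

```text
46.275 [0.5205 0.3398 0.3463] [ 0.0066 -0.0334  0.9994  0.0029] -0.0001 [ 0.1 -0.7  0.5]
h06: [(300, 300, [0.609, 0.409]), (300, 330, [0.608, 0.438]), (300, 360, [0.608, 0.467]), (400, 300, [0.519, 0.403]), (400, 330, [0.517, 0.431]), (400, 360, [0.515, 0.461]), (500, 300, [0.429, 0.396]), (500, 330, [0.426, 0.425]), (500, 360, [0.422, 0.454])]
```

View pics/s21.png

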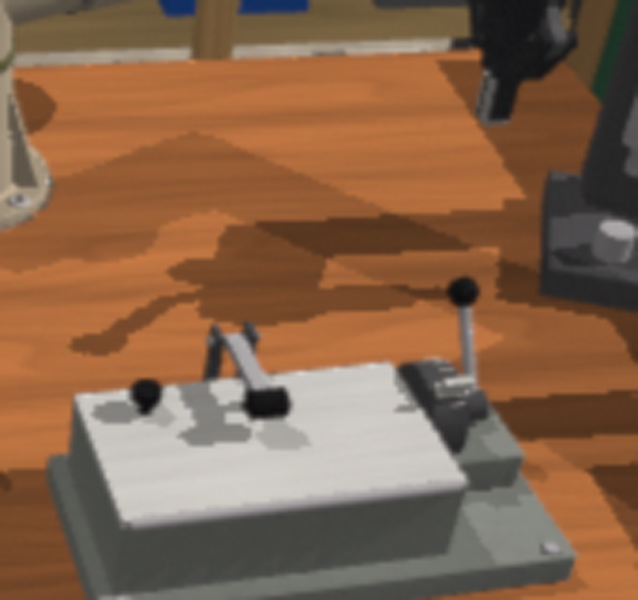

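View pics/w21.png

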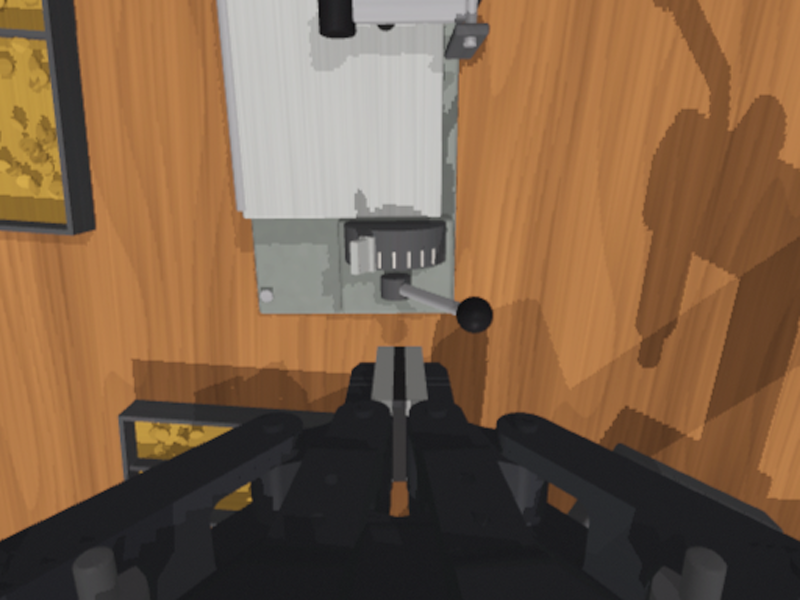

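The clamp looks level. In the wrist view the pointer tab is at (362,253), leaning +x, and the lever knob at (475,314), leaning -x. I'll take a second, closer wrist view.

Call:
{"api": "arm_command", "payload": {
  "steps": "30 0 -20 0; 80 -5 -60 0; 80 -5 -80 0; 80 -5 -80 0; 80 -5 -80 0"
}}

```text
clock: 47.0
tcp_pos: [0.601, 0.3335, 0.2681]
orientation: [0.007, -0.032, 0.999, 0.003]
wrist_force: [0.1, 0.1, 0.2]
finger_gap: -0.0001
```

```bash
python3 look.py w22; python3 - <<'E'
from h import *
c=camera_info('wrist'); np.savez('c22.npz',**c)
for k,(x0,y0,x1,y1) in dict(w21=(205,130,325,215),w22=(215,100,375,220)).items():
    im=cv2.imread(f"pics/{k}_raw.png")[y0:y1,x0:x1]; s=min(800/im.shape[1],600/im.shape[0]); print(k,s)
    cv2.imwrite(f"pics/{k}_z.png",cv2.resize(im,None,fx=s,fy=s,interpolation=cv2.INTER_CUBIC))
q=[.57965,.19025,.07367]
def W(p): 
    c,si=np.cos(q[2]),np.sin(q[2]); p=np.array(p)/1000.; return np.array([q[0]+c*p[0]-si*p[1],q[1]+si*p[0]+c*p[1],p[2]])
for th in(0,.05,.1,.2): 
    X=W((-91+85*np.cos(th),0,136+85*np.sin(th))); u=proj("scene",X)[0]; print(th,(u-[270,80])*3.75)
E
```

```text
47.0 [0.601  0.3335 0.2681] [ 0.0073 -0.0322  0.9995  0.0032] -0.0001 [0.1 0.1 0.2]
h06: [(300, 300, [0.674, 0.379]), (300, 330, [0.674, 0.402]), (300, 360, [0.673, 0.427]), (400, 300, [0.6, 0.374]), (400, 330, [0.599, 0.397]), (400, 360, [0.597, 0.421]), (500, 300, [0.527, 0.369]), (500, 330, [0.525, 0.392]), (500, 360, [0.522, 0.416])]
w21 6.666666666666667
w22 5.0
0 [267.54590504 400.74401588]
0.05 [268.27720551 396.39321872]
0.1 [268.9199237  391.86369166]
0.2 [269.93019024 382.31780635]
```

View pics/w22.png

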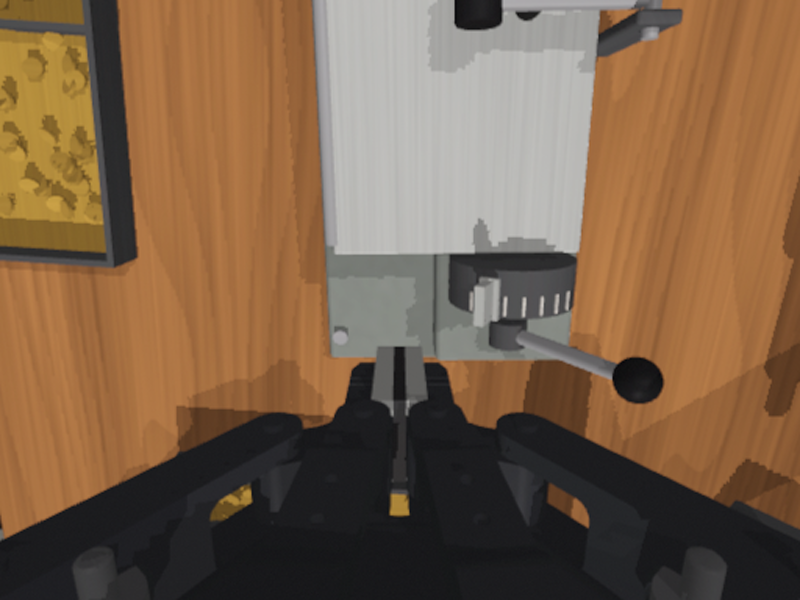

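View pics/w21_z.png

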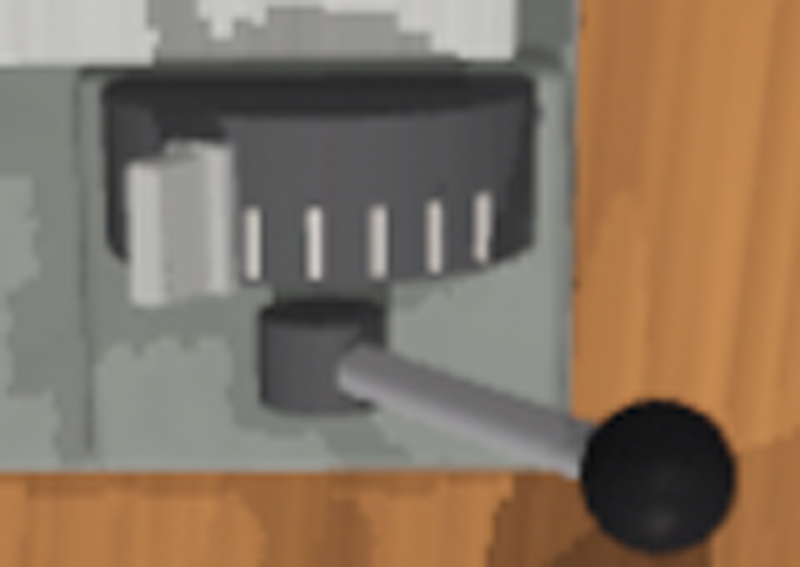

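View pics/w22_z.png

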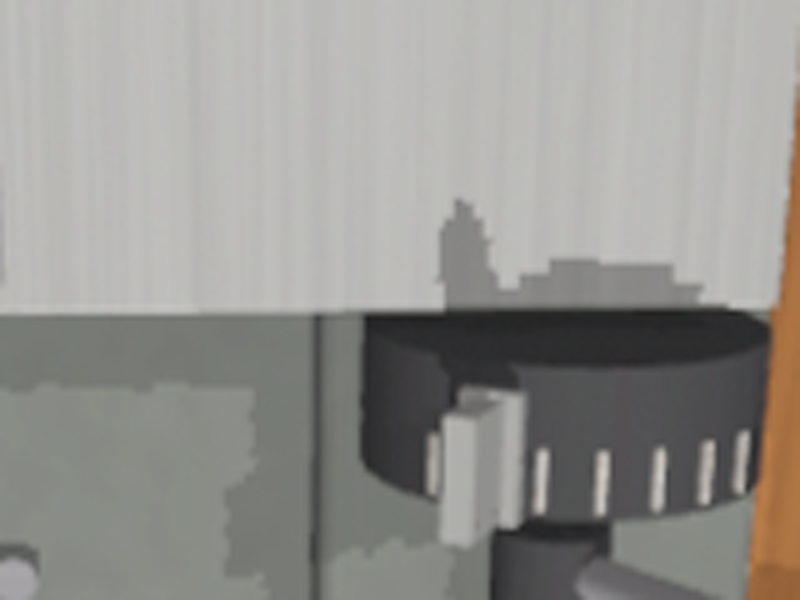

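In both zooms the tab's end face is the left bright strip, at w21_z (147,233) and w22_z (458,478). The knob is at w21_z (660,476). Triangulating.

```bash
cat > sh.py <<'E'
from h import *
q=[.57965,.19025,.07367]; c_,n_=np.cos(q[2]),np.sin(q[2])
def W(p): p=np.array(p)/1000.; return np.array([q[0]+c_*p[0]-n_*p[1],q[1]+n_*p[0]+c_*p[1],p[2]])
def S(X): d=X[:2]-q[:2]; return np.array([c_*d[0]+n_*d[1],-n_*d[0]+c_*d[1],X[2]])*1000
def ang(s): return np.arctan2(s[0]+40,s[2]-80)+np.pi/4, np.hypot(s[0]+40,s[2]-80)
E
python3 - <<'E'
from sh import *
from scipy.optimize import least_squares
c1=dict(np.load("c21.npz"));c2=dict(np.load("c22.npz"))
z1=lambda u:((u[0]+.5)/6.6667-.5+205,(u[1]+.5)/6.6667-.5+130)
z2=lambda u:((u[0]+.5)/5-.5+215,(u[1]+.5)/5-.5+100)
z3=lambda u:((u[0]+.5)/1.5625-.5,(u[1]+.5)/1.5625-.5)
sc=lambda u:((u[0]+.5)/3.75-.5+270,(u[1]+.5)/3.75-.5+80)
for nm,ob in dict(tip=[(c1,z1((147,233))),(c2,z2((458,478)))],tipedgeL=[(c1,z1((131,235))),(c2,z2((443,478)))],knob=[(c1,z1((660,476))),(c2,z3((637,380)))],knob3=[(c1,z1((660,476))),(c2,z3((637,380))),("scene",sc((462,291)))]).items():
    X,e=tri(ob); s=S(X); print(nm,np.round(X,4),round(e*1e3,2),"sh",np.round(s,1),"ang,r",np.round(ang(s),3))
# constrained 1-D fits
def fit(ob,r,y,dy=8):
    def f(v):
        ph=v[0]-np.pi/4; X=W((-40+r*np.sin(ph),v[1],80+r*np.cos(ph)))
        return np.r_[np.concatenate([proj(c,X)[0]-u for c,u in ob]),(v[1]-y)/dy]
    o=least_squares(f,[.8,y]); return np.round(o.x,3),np.round(o.fun,1)
print("tip",fit([(c1,z1((147,233))),(c2,z2((458,478)))],61,162))
print("knob",fit([(c1,z1((660,476))),(c2,z3((637,380))),("scene",sc((462,291)))],95,198,2))
for nm in ("pointer_tip","lever_knob"):
    read_camera("wrist")
    for d in trace("wrist",nm)[:3]:
        ys,xs=np.nonzero(d["mask"]); print(nm,round(d["score"],2),np.round(d["box"]),xs.mean()*1.5625,ys.mean()*1.5625)
E
```

```text
tip [0.5548 0.3506 0.1337] 0.56 sh [-12.9 161.8 133.7] ang,r [ 1.252 60.119]
tipedgeL [0.5575 0.3511 0.1333] 0.4 sh [-10.2 162.  133.3] ang,r [ 1.295 61.076]
knob [0.467  0.3805 0.1568] 0.63 sh [-98.3 198.  156.8] ang,r [ 0.136 96.412]
knob3 [0.4662 0.3806 0.1547] 1.45 sh [-99.1 198.1 154.7] ang,r [ 0.116 95.225]
tip (array([  1.247, 161.646]), array([-0.4,  0.5,  0.3, -0.4, -0. ]))
knob (array([1.15000e-01, 1.98897e+02]), array([ 0.1,  0.6, -0.2, -0.9,  0.7, -0. ,  0.4]))
pointer_tip 0.61 [302. 175.  17.  34.] 487.2005208333333 300.4264322916667
pointer_tip 0.34 [312. 206. 112.  50.] 584.1886548152296 359.75468924972006
lever_knob 0.9 [315. 204. 110.  58.] 584.7681290064102 359.4342614850427
```

The pointer is at about 1.25 rad and the lever at about 0.12. I'll put the shut fingers on the knob's -x side and push it towards +x.

Call:
{"api": "arm_command", "payload": {
  "steps": "-50 15 0 0; -105 30 0 0; -160 44 0 0; -178 44 0 0; -178 44 -30 0; -178 44 -80 0; -178 44 -115 0; -178 44 -120 0; -178 44 -120 0"
}}

```text
clock: 48.38
tcp_pos: [0.4237, 0.3786, 0.1491]
orientation: [0.008, -0.033, 0.999, 0.004]
wrist_force: [-0.2, 0.2, 0.5]
finger_gap: 0.0002
```

```bash
python3 look.py w23; python3 -c "
from sh import *
print(S(get_state()['tcp_pos']))"
```

```text
48.375 [0.4237 0.3786 0.1491] [ 0.0083 -0.0327  0.9994  0.0036] 0.0002 [-0.2  0.2  0.5]
h06: [(300, 300, [0.473, 0.386]), (300, 330, [0.473, 0.402]), (300, 360, [0.473, 0.418]), (400, 300, [0.424, 0.383]), (400, 330, [0.423, 0.398]), (400, 360, [0.422, 0.414]), (500, 300, [0.376, 0.379]), (500, 330, [0.374, 0.394]), (500, 360, [0.372, 0.41])]
[-141.26165168  199.65146611  149.87634043]
```

View pics/w23.png

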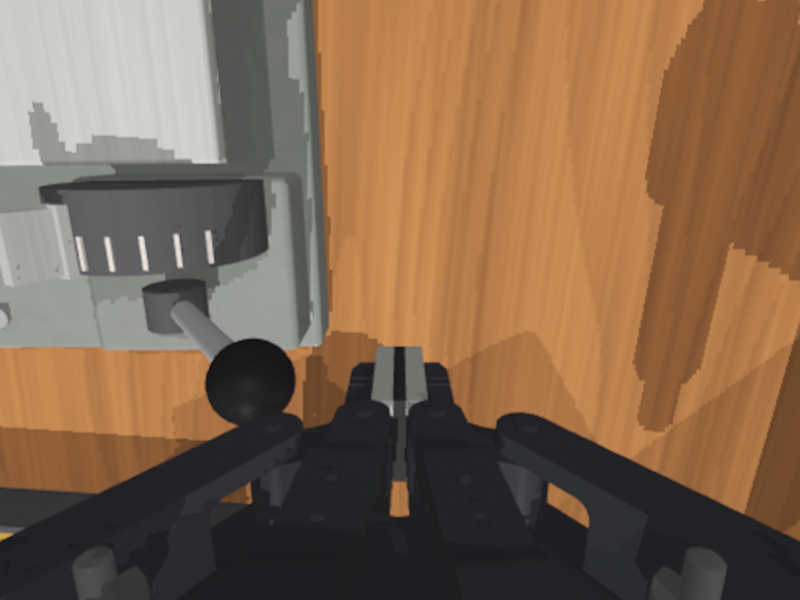

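Call:
{"api": "arm_command", "payload": {
  "steps": "15 1 0 0; 30 2 2 0; 45 3 4 0; 60 4 7 0; 75 5 9 0; 90 6 10 0; 100 7 10 0; 105 7 9 0; 105 7 9 0; 105 7 9 0"
}}

```text
clock: 49.68
tcp_pos: [0.5286, 0.3857, 0.1579]
orientation: [0.008, -0.033, 0.999, 0.004]
wrist_force: [0.2, -0.4, 0.4]
finger_gap: 0.0003
```

```bash
python3 look.py w24; python3 -c "
from sh import *
print(S(get_state()['tcp_pos'])); np.savez('c24.npz',**camera_info('wrist'))
shot('scene','s24',(350,100,430,160))"
```

```text
49.675 [0.5286 0.3857 0.1579] [ 0.0082 -0.0327  0.9994  0.0036] 0.0003 [ 0.2 -0.4  0.4]
h06: [(300, 300, [0.579, 0.395]), (300, 330, [0.579, 0.412]), (300, 360, [0.579, 0.428]), (400, 300, [0.529, 0.392]), (400, 330, [0.528, 0.408]), (400, 360, [0.527, 0.425]), (500, 300, [0.479, 0.388]), (500, 330, [0.477, 0.404]), (500, 360, [0.475, 0.421])]
[-36.52501864 198.80614085 158.10526632]
```

View pics/w24.png

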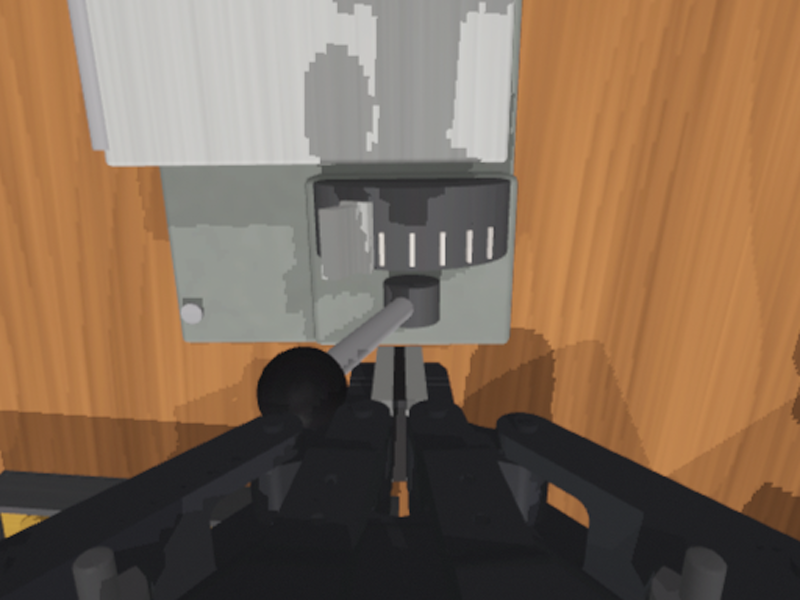

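View pics/s24.png

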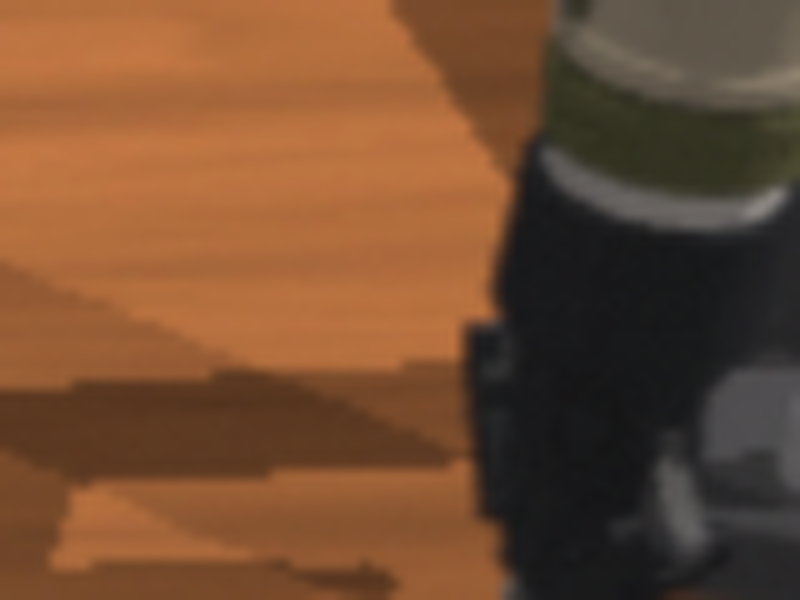

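```bash
cat >> sh.py <<'E'
from scipy.optimize import least_squares
def fit(ob,r,y,dy=2):
    def f(v):
        ph=v[0]-np.pi/4; X=W((-40+r*np.sin(ph),v[1],80+r*np.cos(ph)))
        return np.r_[np.concatenate([proj(c,X)[0]-u for c,u in ob]),(v[1]-y)/dy]
    o=least_squares(f,[.8,y]); return np.round(o.x,3),np.round(o.fun,1)
w3=lambda u:((u[0]+.5)/1.5625-.5,(u[1]+.5)/1.5625-.5)
E
python3 - <<'E'
from sh import *
c=dict(np.load("c24.npz"))
v,r=fit([(c,w3((302,391)))],95,198); ph=v[0]-np.pi/4; print(v,r,"knob x",-40+95*np.sin(ph),80+95*np.cos(ph))
# tip in this view: predicted px at 1.25
for a in (1.2,1.25,1.3):
    ph=a-np.pi/4; print(a,(proj(c,W((-40+61*np.sin(ph),162,80+61*np.cos(ph))))[0]+.5)*1.5625)
E
```

```text
[  1.114 198.605] [ 0.  -0.1  0.3] knob x -9.34160091967621 169.91697596022456
1.2 [334.78144241 244.66390439]
1.25 [327.17549756 243.9929391 ]
1.3 [319.95434874 243.25822268]
```

The lever is at about 1.11 rad. I'll push 11.5 mm further, then back off and measure.

Call:
{"api": "arm_command", "payload": {
  "steps": "6 0 -1 0; 11.5 1 -2 0; 11.5 1 -2 0; 11.5 1 -2 0; 11.5 1 -2 0"
}}

```text
clock: 50.4
tcp_pos: [0.5403, 0.3869, 0.1566]
orientation: [0.009, -0.033, 0.999, 0.004]
wrist_force: [0.0, 0.0, -0.3]
finger_gap: -0.0002
```

Call:
{"api": "arm_command", "payload": {
  "steps": "-15 -1 0 0; -40 -3 10 0; -60 -4 60 0; -60 -4 110 0; -30 -40 160 0; 10 -50 180 0; 10 -50 180 0; 10 -50 180 0"
}}

```text
clock: 51.4
tcp_pos: [0.5501, 0.3368, 0.3358]
orientation: [0.008, -0.033, 0.999, 0.004]
wrist_force: [-0.9, -0.8, -0.7]
finger_gap: 0.0
```

```bash
python3 look.py w25; python3 - <<'E'
from sh import *
np.savez('c25.npz',**camera_info('wrist'))
shot("scene","s25",(270,80,440,240))
im=cv2.imread("pics/w25_raw.png")[130:250,180:340]; cv2.imwrite("pics/w25_z.png",cv2.resize(im,None,fx=5,fy=5,interpolation=cv2.INTER_CUBIC))
E
```

```text
51.4 [0.5501 0.3368 0.3358] [ 0.0082 -0.0326  0.9994  0.0037] 0.0 [-0.9 -0.8 -0.7]
h06: [(300, 300, [0.636, 0.404]), (300, 330, [0.636, 0.432]), (300, 360, [0.635, 0.461]), (400, 300, [0.548, 0.397]), (400, 330, [0.546, 0.425]), (400, 360, [0.545, 0.454]), (500, 300, [0.461, 0.391]), (500, 330, [0.458, 0.419]), (500, 360, [0.454, 0.448])]
```

View pics/w25.png

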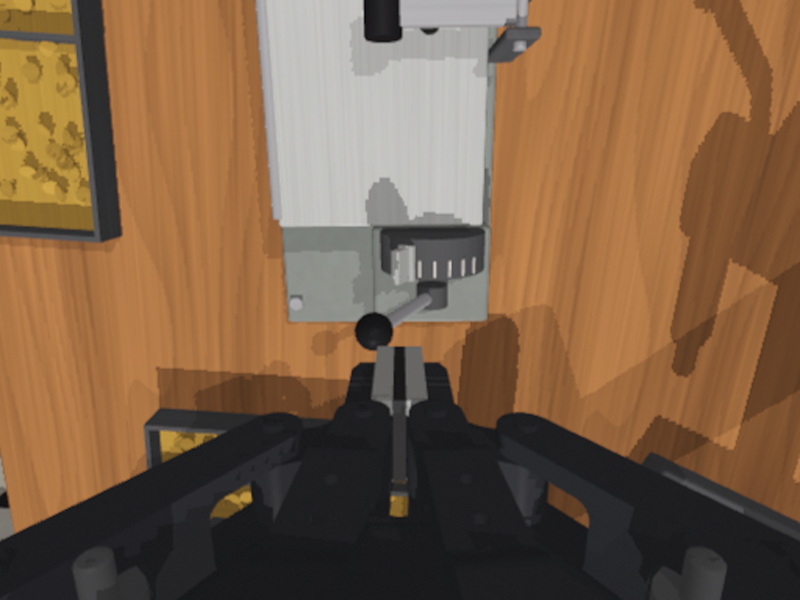

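View pics/w25_z.png

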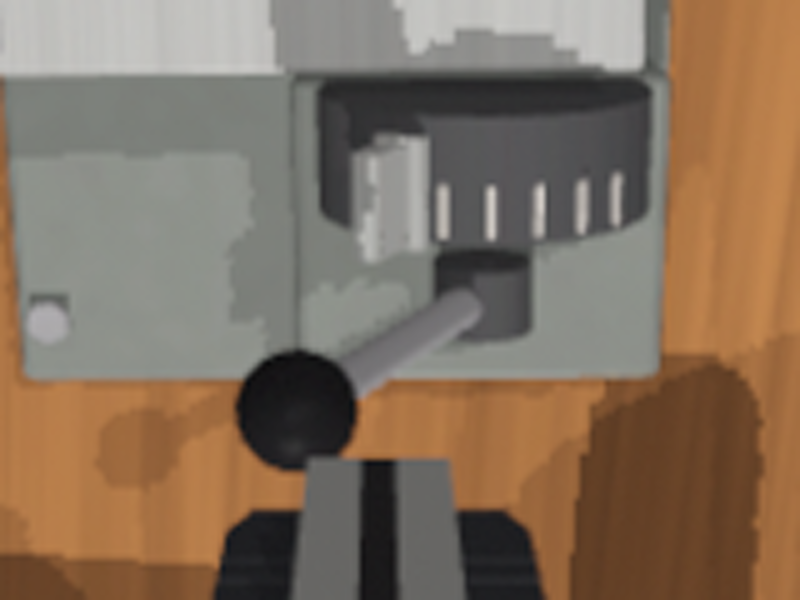

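View pics/s25.png

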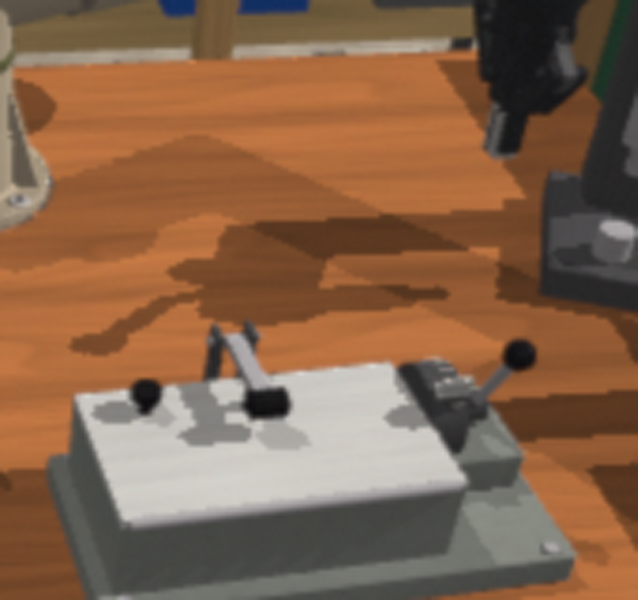

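```bash
python3 - <<'E'
from sh import *
c=dict(np.load("c25.npz"));c1=dict(np.load("c21.npz"));c2=dict(np.load("c22.npz"))
z5=lambda u:((u[0]+.5)/5-.5+180,(u[1]+.5)/5-.5+130)
z1=lambda u:((u[0]+.5)/6.6667-.5+205,(u[1]+.5)/6.6667-.5+130)
z2=lambda u:((u[0]+.5)/5-.5+215,(u[1]+.5)/5-.5+100)
sc=lambda u:((u[0]+.5)/3.75-.5+270,(u[1]+.5)/3.75-.5+80)
print("knob w",fit([(c,z5((297,409)))],95,198)); print("knob s",fit([("scene",sc((519,354)))],95,198)); 
print("knob w+s",fit([(c,z5((297,409))),("scene",sc((519,354)))],95,198))
print("tip w25",fit([(c,z5((370,207)))],61,162)); print("tip w21",fit([(c1,z1((147,233)))],61,162)); print("tip w22",fit([(c2,z2((458,478)))],61,162))
# overlay model: lever and pointer lines
im=cv2.imread("pics/w25_raw.png"); im=cv2.resize(im[130:250,180:340],None,fx=5,fy=5,interpolation=cv2.INTER_CUBIC)
def pt(p): u=proj(c,W(p))[0]; return tuple(int(round(v)) for v in ((u+.5-[180,130])*5-.5))
for a,col in((1.2,(0,255,0)),(1.25,(0,0,255)),(1.3,(255,0,0))):
    ph=a-np.pi/4; d=np.array([np.sin(ph),0,np.cos(ph)])
    for y in(150,174): cv2.line(im,pt(np.array([-40,y,80])+42*d),pt(np.array([-40,y,80])+61*d),col,1)
    cv2.line(im,pt(np.array([-40,150,80])+61*d),pt(np.array([-40,174,80])+61*d),col,1)
    cv2.line(im,pt(np.array([-40,198,80])),pt(np.array([-40,198,80])+95*d),col,1)
cv2.imwrite("pics/w25_ov.png",im)
im=cv2.imread("pics/s25_raw.png")[150:215,375:425]; cv2.imwrite("pics/s25_z.png",cv2.resize(im,None,fx=9,fy=9,interpolation=cv2.INTER_CUBIC))
E
```

```text
knob w (array([  1.219, 197.717]), array([-0. ,  0.1, -0.1]))
knob s (array([  1.241, 197.479]), array([ 0.4, -0.1, -0.3]))
knob w+s (array([  1.222, 197.65 ]), array([-0.2, -0. ,  0.3, -0.7, -0.2]))
tip w25 (array([  1.208, 161.842]), array([-0. ,  0. , -0.1]))
tip w21 (array([  1.239, 161.254]), array([-0. ,  0.2, -0.4]))
tip w22 (array([  1.251, 162.048]), array([ 0., -0.,  0.]))
```

View pics/w25_ov.png

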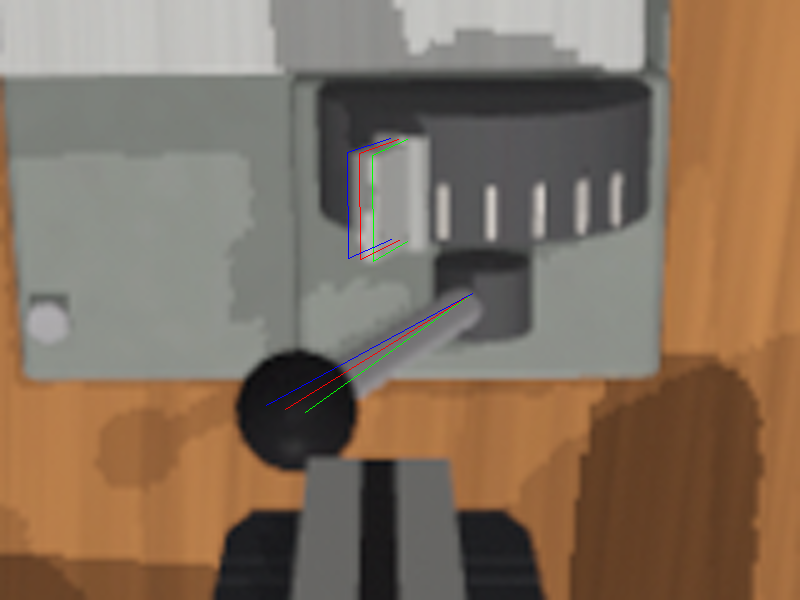

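View pics/s25_z.png

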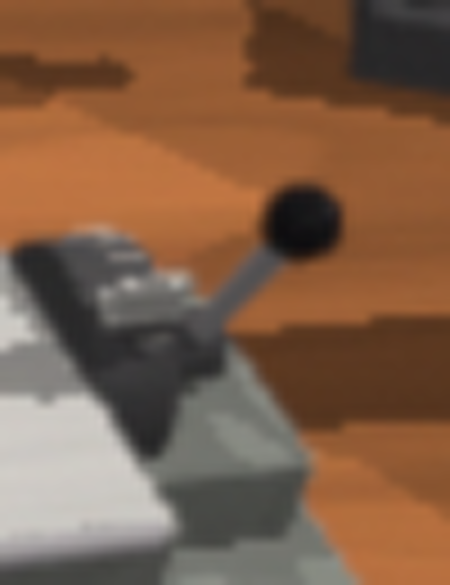

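In this single view both agree: lever 1.22, pointer 1.21. I'll check from two closer views.

Call:
{"api": "arm_command", "payload": {
  "steps": "50 -20 -40 0; 80 -30 -80 0; 80 -30 -100 0; 80 -30 -100 0; 80 -30 -100 0; 80 -30 -100 0"
}}

```text
clock: 52.25
tcp_pos: [0.6292, 0.308, 0.2377]
orientation: [0.009, -0.034, 0.999, 0.004]
wrist_force: [0.2, -0.1, -0.1]
finger_gap: -0.0
```

```bash
python3 look.py w26; python3 - <<'E'
from sh import *
np.savez('c26.npz',**camera_info('wrist'))
im=cv2.imread("pics/w26_raw.png")[120:240,220:380]; cv2.imwrite("pics/w26_z.png",cv2.resize(im,None,fx=5,fy=5,interpolation=cv2.INTER_CUBIC))
E
```

```text
52.25 [0.6292 0.308  0.2377] [ 0.0092 -0.0337  0.9994  0.004 ] -0.0 [ 0.2 -0.1 -0.1]
h06: [(300, 300, [0.696, 0.343]), (300, 330, [0.696, 0.365]), (300, 360, [0.696, 0.387]), (400, 300, [0.629, 0.338]), (400, 330, [0.628, 0.36]), (400, 360, [0.626, 0.382]), (500, 300, [0.563, 0.334]), (500, 330, [0.56, 0.355]), (500, 360, [0.557, 0.377])]
```

Call:
{"api": "arm_command", "payload": {
  "steps": "-50 0 0 0; -110 0 0 0; -130 0 0 0; -130 0 0 0; -130 0 0 0"
}}

```text
clock: 52.92
tcp_pos: [0.5003, 0.3082, 0.2385]
orientation: [0.01, -0.034, 0.999, 0.004]
wrist_force: [0.7, 1.1, 0.3]
finger_gap: 0.0003
```

```bash
python3 look.py w27; python3 - <<'E'
from sh import *
np.savez('c27.npz',**camera_info('wrist'))
im=cv2.imread("pics/w27_raw.png")[120:240,120:280]; cv2.imwrite("pics/w27_z.png",cv2.resize(im,None,fx=5,fy=5,interpolation=cv2.INTER_CUBIC))
E
```

```text
52.925 [0.5003 0.3082 0.2385] [ 0.0103 -0.0337  0.9994  0.0043] 0.0003 [0.7 1.1 0.3]
h06: [(300, 300, [0.568, 0.344]), (300, 330, [0.568, 0.365]), (300, 360, [0.567, 0.388]), (400, 300, [0.501, 0.339]), (400, 330, [0.499, 0.36]), (400, 360, [0.498, 0.382]), (500, 300, [0.434, 0.334]), (500, 330, [0.431, 0.355]), (500, 360, [0.429, 0.377])]
```

View pics/w26_z.png

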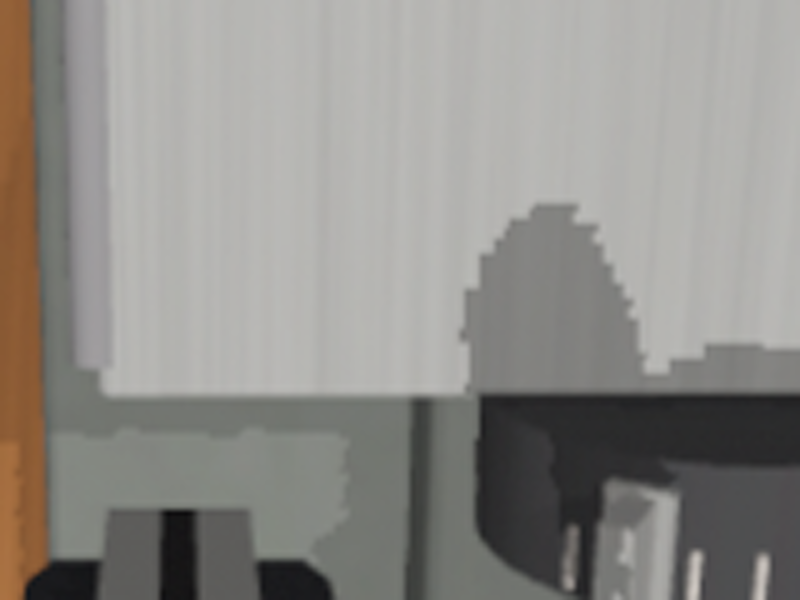

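View pics/w27_z.png

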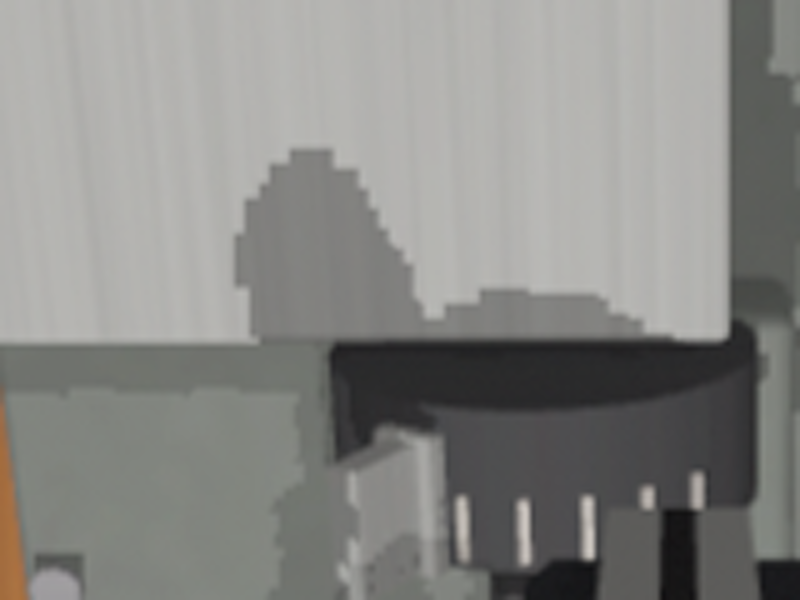

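View pics/w27.png

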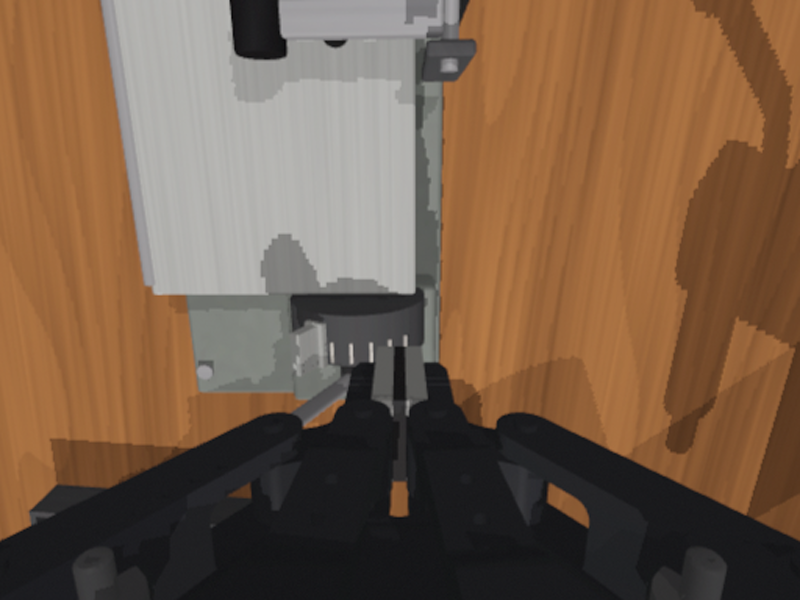

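Those views were too far back in y. I'll shift +y for two clear ones.

Call:
{"api": "arm_command", "payload": {
  "steps": "-10 40 10 0; -20 80 20 0; -20 100 20 0; -20 100 20 0; -20 100 20 0; -20 100 20 0"
}}

```text
clock: 53.72
tcp_pos: [0.481, 0.4071, 0.2579]
orientation: [0.01, -0.033, 0.999, 0.004]
wrist_force: [0.1, 0.3, -0.6]
finger_gap: -0.0
```

```bash
python3 look.py w28; python3 - <<'E'
from sh import *
np.savez('c28.npz',**camera_info('wrist'))
E
```

```text
53.725 [0.481  0.4071 0.2579] [ 0.0098 -0.0328  0.9994  0.004 ] -0.0 [ 0.1  0.3 -0.6]
h06: [(300, 300, [0.553, 0.449]), (300, 330, [0.552, 0.472]), (300, 360, [0.552, 0.496]), (400, 300, [0.481, 0.444]), (400, 330, [0.48, 0.467]), (400, 360, [0.478, 0.49]), (500, 300, [0.41, 0.439]), (500, 330, [0.408, 0.462]), (500, 360, [0.405, 0.485])]
```

Call:
{"api": "arm_command", "payload": {
  "steps": "50 0 0 0; 110 0 0 0; 160 0 0 0; 160 0 0 0; 160 0 0 0; 160 0 0 0"
}}

```text
clock: 54.52
tcp_pos: [0.6397, 0.4073, 0.2596]
orientation: [0.01, -0.033, 0.999, 0.004]
wrist_force: [-0.7, 0.6, 0.8]
finger_gap: -0.0001
```

```bash
python3 look.py w29; python3 - <<'E'
from sh import *
np.savez('c29.npz',**camera_info('wrist'))
E
```

```text
54.525 [0.6397 0.4073 0.2596] [ 0.0103 -0.0332  0.9994  0.0044] -0.0001 [-0.7  0.6  0.8]
h06: [(300, 300, [0.712, 0.45]), (300, 330, [0.712, 0.473]), (300, 360, [0.711, 0.497]), (400, 300, [0.64, 0.445]), (400, 330, [0.639, 0.468]), (400, 360, [0.637, 0.492]), (500, 300, [0.569, 0.44]), (500, 330, [0.566, 0.463]), (500, 360, [0.563, 0.486])]
```

View pics/w28.png

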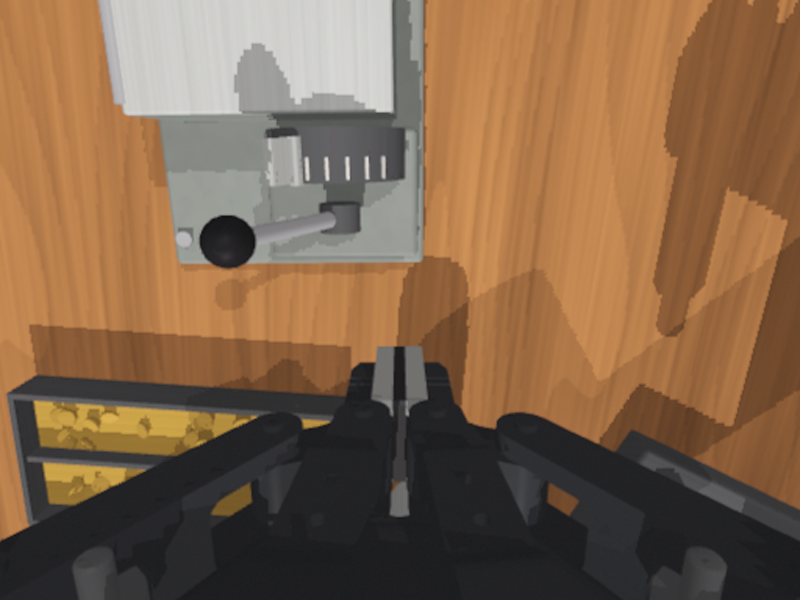

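View pics/w29.png

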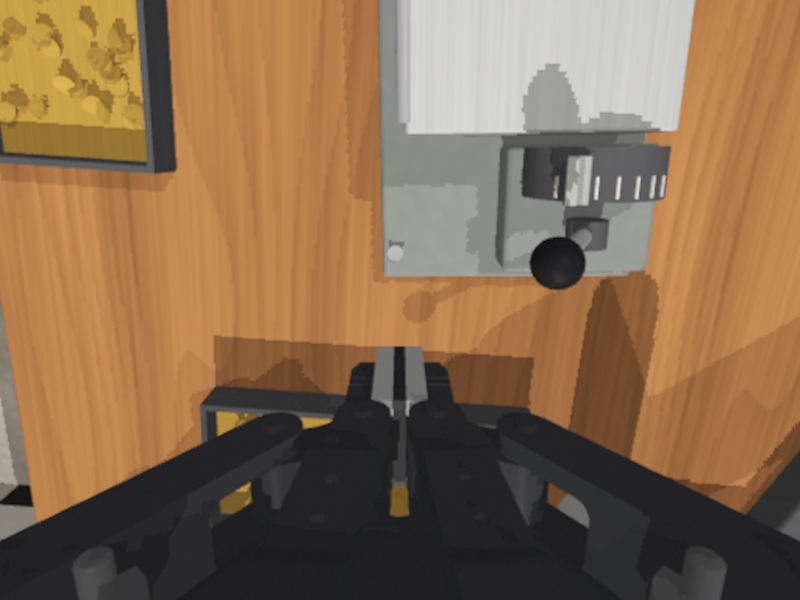

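```bash
python3 - <<'E'
import cv2
a=cv2.imread("pics/w28_raw.png")[70:180,110:280]; cv2.imwrite("pics/w28_z.png",cv2.resize(a,None,fx=4.7,fy=4.7,interpolation=cv2.INTER_CUBIC))
a=cv2.imread("pics/w29_raw.png")[80:190,310:440]; cv2.imwrite("pics/w29_z.png",cv2.resize(a,None,fx=5,fy=5,interpolation=cv2.INTER_CUBIC))
E
```

```text
(no output)
```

View pics/w28_z.png

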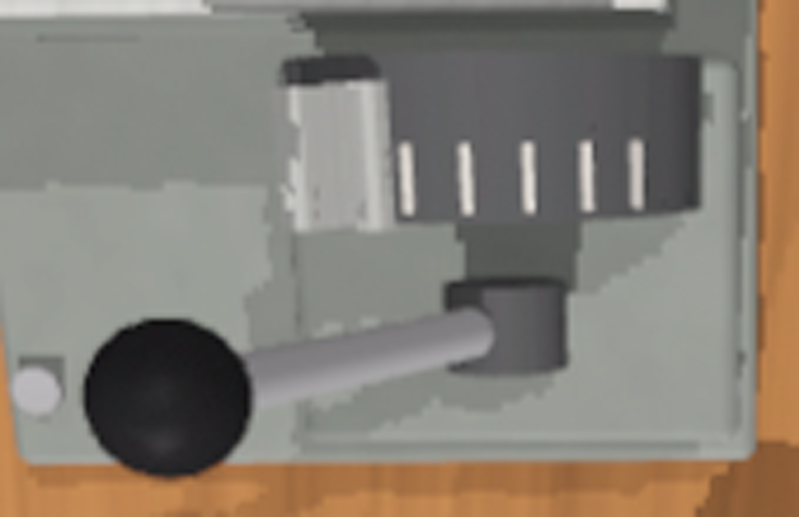

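View pics/w29_z.png

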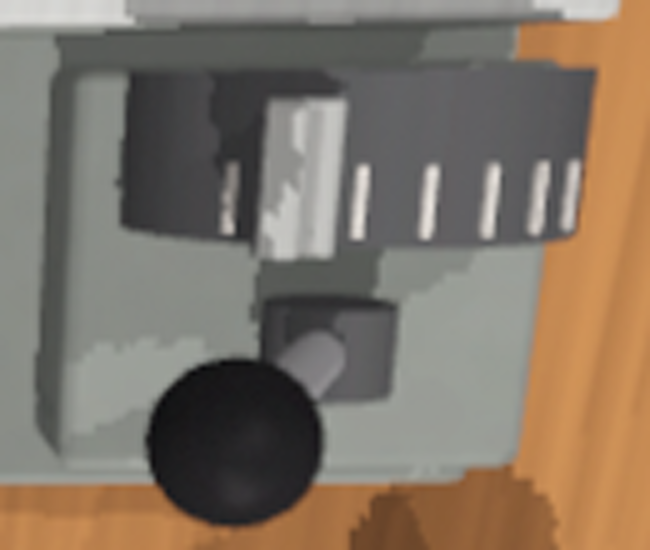

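```bash
python3 - <<'E'
from sh import *
C={k:dict(np.load(f"c{k}.npz")) for k in(21,22,25,28,29)}
T=lambda s,o:(lambda u:((u[0]+.5)/s-.5+o[0],(u[1]+.5)/s-.5+o[1]))
z21=T(6.6667,(205,130));z22=T(5,(215,100));z25=T(5,(180,130));z28=T(4.7,(110,70));z29=T(5,(310,80));sc=T(3.75,(270,80))
K=[(C[25],z25((297,409))),(C[28],z28((167,398))),(C[29],z29((236,441)))]
P_=[(C[21],z21((147,233))),(C[22],z22((458,478))),(C[25],z25((369,207))),(C[28],z28((293,157))),(C[29],z29((283,179)))]
for i in range(3): print("knob",fit(K[i:i+1],95,198)[0], "tip",fit(P_[i+2:i+3],61,162)[0])
print("all knob",fit(K,95,198)); print("all tip",fit(P_,61,162)); print("same views tip",fit(P_[2:],61,162))
for nm,o in(("knob",K),("tip",P_),("tip3",P_[2:])):
    X,e=tri(o); s=S(X); print(nm,np.round(s,1),round(e*1e3,1),np.round(ang(s),3))
E
```

```text
knob [  1.219 197.717] tip [  1.212 161.859]
knob [  1.231 198.326] tip [  1.23  162.016]
knob [  1.227 198.247] tip [  1.245 161.719]
all knob (array([  1.227, 198.185]), array([-0.6,  0.4,  0.4, -0.2,  0.1, -0.1,  0.1]))
all tip (array([  1.238, 161.808]), array([ 0. ,  0.7,  0.8, -0.2, -1.3, -0.1, -0.5, -0.3,  0.5,  0.2, -0.1]))
same views tip (array([  1.234, 161.9  ]), array([-1.1, -0. , -0.2, -0.2,  0.9,  0.3, -0.1]))
knob [  0.5 198.1 165.8] 0.6 [ 1.226 94.904]
tip [-13.5 162.  133.3] 1.3 [ 1.247 59.557]
tip3 [-13.8 162.  133.5] 0.9 [ 1.241 59.555]
```

The lever is at 1.227 and the pointer at 1.235, with about ±0.02 uncertainty, so they are aligned. Final overall check before handing in.

```bash
python3 -c "
from h import *
shot('scene','s30'); shot('top','t30')"
```

```text
(no output)
```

View pics/s30.png

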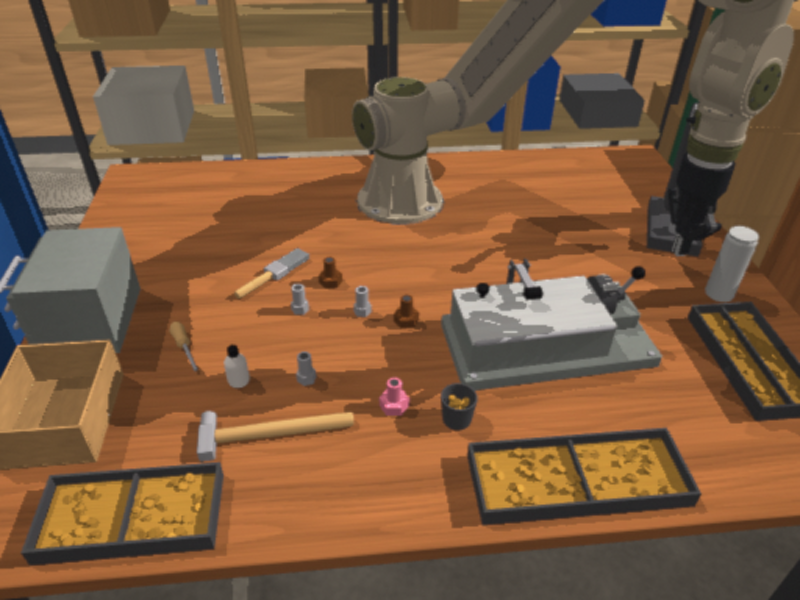

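View pics/t30.png

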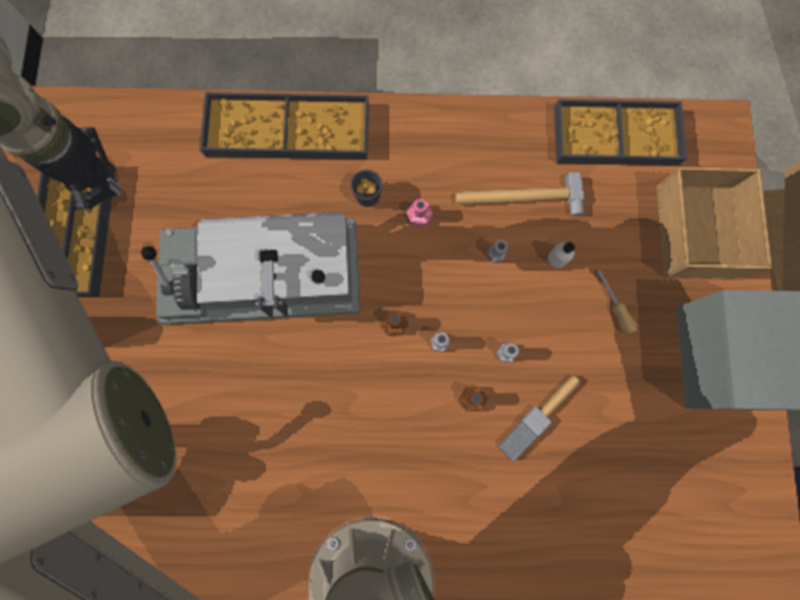

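The lid is shut and the clamp is down. Three slim dies and every bystander are in place, and the arm is clear. Handing in.

```bash
python3 -c "
from workcell import *
print(hand_in(), get_state()['clock'])"
```

```text
the job is handed in; nothing more can be done
the job is handed in; nothing more can be done
```

I handed the job in after about 55 s of robot time, with everything done in the order asked: all five wide steel dies are in the box, then the lid, the clamp and the lever.

- **Dies:** all five stood upright in the box when I checked before shutting the lid. The three slim dies, the brown and pink look-alikes and the bystanders were still in place in the last pictures.
- **Lid:** fully shut. The fingertip stopped at 0.1077 m on the lid top, against 0.108 m expected.
- **Clamp:** down. On the first press the finger slid off the grip with about 27 N sideways. I backed off and pressed again, to 36 N. In the scene picture the grip was about 1 px from where it should be at angle 0.
- **Lever:** 1.227 rad against the pointer at 1.235 rad. Single views differed by up to 0.02 rad.

The arm was clear of everything at hand-in. I noticed no knocked die or slackened grip, and `hand_in` reported no verdict.

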